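# Ratchet a hot welded post round until its gusset is uppermost

### The arm

A 6-joint arm with a two-finger parallel gripper is mounted at the origin on the work surface; the furniture and walls round the work are solid. World frame = base frame: x ahead of the robot, y to its left, z up, the work surface at z = 0. Lengths are in m, angles in rad, forces in N, time in s.
With the tool pointing down it reaches from about 0.25 to 0.85 m from the base axis. Payload 12.5 kg.
Tool frame: the origin (TCP) lies midway between the tips of the shut fingers; the grasp point (between the pads) lies ctrl.grip_depth behind it (ctrl.grip_depth is the distance from the TCP to the grasp point, in m); z points along the fingers, y is the line along which they close (so a half turn about z gives the same grasp; the last joint's range is limited). The gripper opens to 93 mm and grips with 3 to 60 N. Pads are 15 mm wide; open, the fingers measure 128 mm over their backs; the gripper's body (75 mm by 188 mm) begins 65 mm behind the grasp point.
Start: joints at [-1.245, 0.351, 1.652, -0, 1.139, -0.085], TCP at [0.22, -0.504, 0.219] pointing down, gripper open.
Joint ranges: [-2.75, 2.75], [-0.79, 2.1], [0.01, 2.65], [-1.57, 4.71], [0.07, 3.14], [-2.87, 2.87]. Speed limits (rad/s): [2.22, 2.22, 2.79, 3.14, 3.14, 3.14].

### API

Orientations are given as a rotation vector (axis times angle).
In Python, from rig import status, read_camera, job, ctrl gives the robot as it stands.
- The arm moves only by the tool send_rows, never from a script. Its argument "moves" is text: rows parted by semicolons, each of 5 numbers parted by spaces: the shift along the tool's x, y, z in m, then the turn about the tool's z in rad, then the opening, from -1 (shut) to 1 (fully open). A call has 1 to 5 rows; each row is the pose to reach, as a shift and turn from the pose commanded when the call began, along the tool's axes at that moment; what a row does not reach only later rows make up. A row lasts 1/8 s, in which the tool goes at most 62.5 mm and 10.7 degrees, less where a joint would pass 70% of its speed; a pose out of reach is approached as far as the arm can. A call with a gripper value outside its range is refused whole. The fingers move at their own pace and stop on an object; "squeeze" is the grip in N (left out, the last holds). Time passes only in rows, so rows that repeat a pose let the fingers close. It gives the time, the measured TCP pose, the force, the opening and the grip force at its end, in the units of the state.
- status.state(): the state, without advancing time (a new reading comes with each control period).
- read_camera(name): name is "side" or "top" or "wrist"; returns a dict with "frame" (400x640x3 uint8, red, green, blue), "fov_y" (degrees; the focal length in pixels is half the picture's height over the tangent of half this angle, whatever the lens; pixels are square), "cx", "cy" (the principal point, pixels), "eye" and "orientation" of the camera in the world. Camera axes: x right, y down, z forward; pixel columns grow to the right and rows downward; lengths in m; the calibration is good to about 2 mm. A picture is of the moment at which its call begins. There is no depth.
- job.close_job(): hands the job in; it is judged then, once.
The state is a dict: "clock": time; "qpos": joint angles; "joint_velocities": joint speeds; "joint_torque": joint torques, N m; "tcp_pos": TCP position; "eef_rot": TCP orientation; "ft_force": force on the tool from outside, world axes, zero at the start; "ft_torque": the same for the moment, N m; "opening": opening from 0.0 (shut) to 1.0 (fully open); "grip_force": force on a finger pad.
Only numpy, scipy, OpenCV 4.12 (cv2) and the standard library are available. Lean on these libraries where they do the work, as an engineer would, in place of code of your own. Each camera call takes 0.05 s, during which the arm holds its last target. There are 200 camera calls.

### The job

The post bolted to the leaning faceplate of the welding positioner is still hot, so turn it only with the black-gripped ratchet lever, touching neither faceplate nor post: bring the bright triangular gusset clockwise (looking down onto the faceplate) to the very top, ready for its flat weld. The lever bites one way and runs loose the other, and its red reversing catch may have been left set either way, so feel which way it bites and throw the catch over if that is the wrong one. Leave the lever swung back fully anticlockwise to its stop with the gusset still at the top, and do not shift the bottle, the flask or the magnet beside it.

Things in the scene. Friction and masses are not known exactly. Their poses are not given: they have to be found in the camera images.
- axis (a point): point on the spindle axis of the green bench positioner, in the plane of its ratchet wheel, 190 mm above the bench. z runs up along the spindle, leaning 38 degrees from vertical to the positioner's front (which faces to the robot's right); -x points down the slope to the front, +x up the slope. Faceplate and lever turn about this z.
- faceplate: steel disc, 140 mm across, 19 to 36 mm above the axis point along the spindle, with the hot post on it: foot plate 92 x 92 mm, square tube 40 x 40 x 150 mm, head plate 80 x 80 mm whose top is 200 mm from the axis point. Gusset on its +x side. Origin at the axis point, z along the spindle. Must not be touched.
- gusset_tip (a point): outer lower corner of the bright triangular gusset (6 mm thick, 24 x 68 mm) between foot plate and tube, 44 mm from the spindle axis, 47 mm above the axis point along the spindle
- spindle (a joint): angle of faceplate and post, rad, positive anticlockwise looking down onto the faceplate; 0 when the gusset is straight up the slope, that is uppermost. It starts at 0.75 to 1.35 and stays where it is put; turning it takes about 0.9 N m.
- lever (a joint): swing of the ratchet lever, rad, positive anticlockwise looking down onto the faceplate; 0 when it points straight down the slope (-x of the axis frame), stops at +0.62 and -0.62. It stays where it is left. Where it runs loose it takes about 2 N at the grip; where it bites, about 7 N, and the faceplate turns with it, after up to 15 degrees of lost stroke (24 teeth).
- lever_grip (a point): middle of the lever's black round grip, 25 mm thick, 80 mm long along the lever, 180 mm from the spindle axis, 12.5 mm below the axis point along the spindle. Frame: -x outwards along the lever, z along the spindle.
- catch_pad (a point): middle of the red reversing catch's upright thumb pad: 10 mm along the lever, 16 mm across, from 7 to 37 mm above the axis point along the spindle (this point at 26 mm). It leans 0.2 rad to one side of the lever or the other and, pushed across with about 4 N, snaps over (17 mm) and reverses the ratchet. Which side drives which way is not marked.
- catch_pin (a point): pin on the lever about which the catch turns (axis along the spindle direction), 86 mm from the spindle axis; the pad stands 42 mm farther out. Pushing the pad also pushes the lever that way, so hold the lever or have it at its stop on that side. Frame as for the grip.
- thermos: bystander: white flask with black cup, 72 mm across, 206 mm tall; origin under its centre
- weld_magnet: bystander: red triangular welding magnet lying flat, 82 x 104 x 16 mm; origin under its centre
- bottle: bystander: blue anti-spatter bottle with white cap, 65 mm across, 160 mm tall; origin under its centre

How it is judged:
By the outcome, as a careful person would: the job done as asked, in the order asked, and still so for the second after the job is handed in, with the robot touching nothing.
It also fails if it takes over 64 s, if anything falls off the work surface, if the arm or the gripper's body presses on something with over 40 N, if the wrist force passes 120 N, or if a joint passes its speed limit or range.

## Working session

There is one attempt and no reset: what is moved stays moved. The work goes in short steps, Python scripts to look and compute and a tool call to move; the robot and the scene stay as the last step left them, time stands still between calls to the robot, and variables do not carry over. Pictures are saved under pics/ and viewed, at most 10 in all, crops included, and the job is handed in when it is done.

Besides the shell and the picture viewer there is one more tool, called after "Call:" as name(argument=value, ...), one argument or row to a line, values as JSON. send_rows: Moves the arm, as the interface text tells. Its arguments: {"type":"object","properties":{"moves":{"type":"string"},"squeeze":{"type":"number"}},"required":["moves"]}

```bash
mkdir -p pics; ls; python3 - <<'E'
from rig import status, read_camera, job, ctrl
import cv2,numpy as np
s=status.state()
for k in ('clock','tcp_pos','eef_rot','ft_force','opening'): print(k,s[k])
print(ctrl.grip_depth)
for n in ('side','top'):
    c=read_camera(n); cv2.imwrite(f'pics/{n}0.png',c['frame'][:,:,::-1])
    print(n,{k:c[k] for k in c if k!='frame'})
E
```

```text
pics
clock 0.0
tcp_pos [ 0.21955203 -0.50390123  0.21809929]
eef_rot [-3.07439802e+00 -6.40543774e-01  2.07584114e-04]
ft_force [-0.94542994  0.17867508  0.288773  ]
opening 0.9992380874069953
0.0188
side {'fov_y': 50.09667349302669, 'cx': 315.7469390770693, 'cy': 208.01701909761331, 'eye': array([0.32362202, 0.82115463, 0.85183087]), 'orientation': array([-0.2373039 ,  2.71530298, -1.39917143])}
top {'fov_y': 45.640367454728256, 'cx': 318.42241588203797, 'cy': 206.01251374449782, 'eye': array([ 0.39269644, -0.10830445,  1.16985219]), 'orientation': array([-2.15482535,  2.17527757, -0.12973241])}
```

View pics/side0.png

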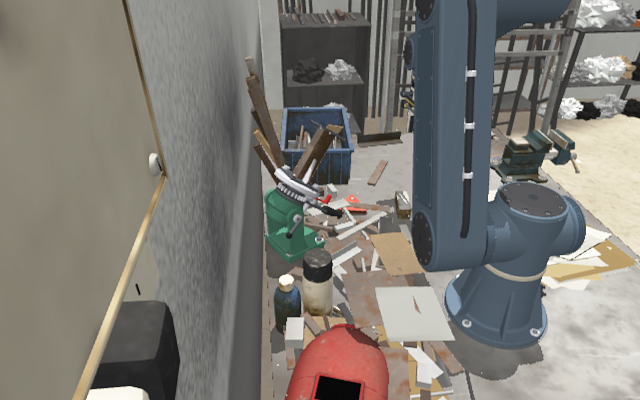

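View pics/top0.png

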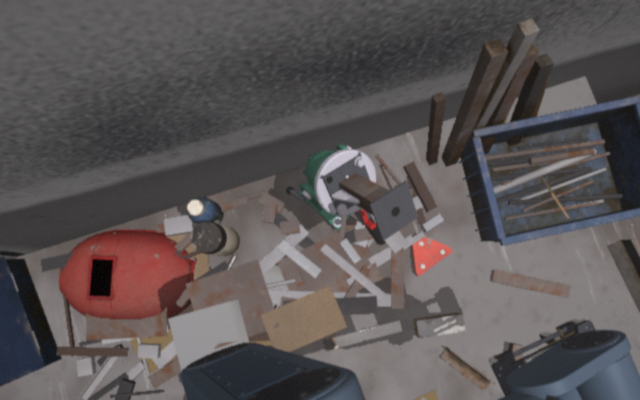

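```bash
python3 - <<'E'
import cv2,numpy as np
a=cv2.imread('pics/top0.png')[130:280,270:470]; b=cv2.imread('pics/side0.png')[110:260,240:400]
a=cv2.resize(a,(800,600),interpolation=cv2.INTER_CUBIC)
cv2.imwrite('pics/ca.png',a)
cv2.imwrite('pics/cb.png',cv2.resize(b,(640,600),interpolation=cv2.INTER_CUBIC))
E
```

```text
(no output)
```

View pics/ca.png

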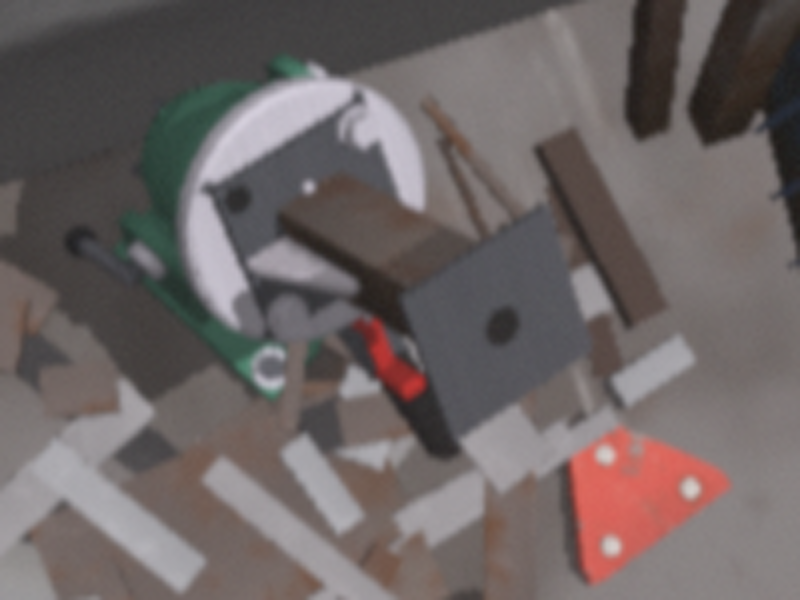

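View pics/cb.png

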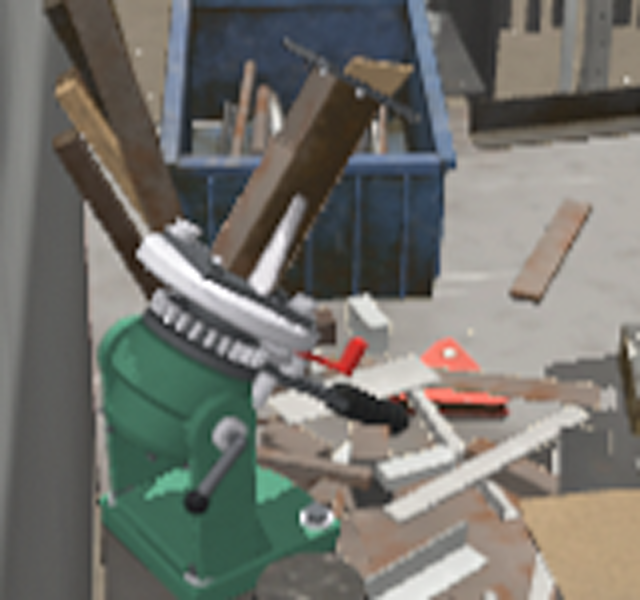

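```bash
cat > h.py <<'E'
import numpy as np,cv2
from scipy.spatial.transform import Rotation as R
def ray(c,u,v):
    f=200/np.tan(np.radians(c['fov_y']/2)); d=np.array([(u-c['cx'])/f,(v-c['cy'])/f,1])
    return c['eye'],R.from_rotvec(c['orientation']).apply(d/np.linalg.norm(d))
def onz(c,u,v,z):
    o,d=ray(c,u,v); return o+d*(z-o[2])/d[2]
def tri(c1,p1,c2,p2):
    o1,d1=ray(c1,*p1);o2,d2=ray(c2,*p2)
    t=np.linalg.lstsq(np.c_[d1,-d2],o2-o1,rcond=None)[0]
    a,b=o1+t[0]*d1,o2+t[1]*d2; return (a+b)/2,np.linalg.norm(a-b)
def proj(c,P):
    f=200/np.tan(np.radians(c['fov_y']/2)); q=R.from_rotvec(c['orientation']).inv().apply(np.asarray(P)-c['eye'])
    return q[...,:2]/q[...,2:]*f+[c['cx'],c['cy']]
E
cat > m.py <<'E'
from h import *; from rig import read_camera
s,t=read_camera('side'),read_camera('top')
T=lambda x,y:(270+x/4-.4,130+y/4-.4); S=lambda x,y:(240+x/4-.4,110+y/4-.4)
H=onz(t,*T(502,325),.3476); 
D=onz(t,*T(304,208),.2184); print('H',H,'D',D,np.linalg.norm(H-D),H-D)
lean=np.sin(np.radians(38)); f=(H-D)[:2]; f/=np.linalg.norm(f); 
print('yaw front',np.arctan2(f[1],f[0]))
A=np.r_[H[:2]-f*.2*lean,.19]; print('A',A, 'from D',D[:2]-f*.036*lean)
print('gusset tip',tri(t,T(250,266),s,S(258,290)))
print('gusset top',tri(t,T(358,285),s,S(302,198)))
print('pad top',tri(t,T(412,380),s,S(357,342)))
print('grip end',tri(t,T(440,450),s,S(405,415)))
c=np.cos(np.radians(38))
z=np.r_[f*lean,c]; x=-np.r_[f*c,-lean]; y=np.cross(z,x); M=np.c_[x,y,z]; print(M)
np.savez('fr.npz',A=A,M=M)
for p in (tri(t,T(250,266),s,S(258,290))[0],tri(t,T(358,285),s,S(302,198))[0],tri(t,T(412,380),s,S(357,342))[0],tri(t,T(440,450),s,S(405,415))[0]):
    q=M.T@(p-A); print('local',q,'r',np.hypot(q[0],q[1]),'ang',np.arctan2(q[1],q[0]),'lev',np.arctan2(-q[1],-q[0]))
hp=lambda w:A+M@w
print('proj head c',proj(s,hp([0,0,.2])),'vs side head (360,90)->',S(360,90))
print('disc c',proj(s,hp([0,0,.036])))
for l in (-.62,-.3,0,.3,.62):
    g=-np.array([np.cos(l),np.sin(l),0])*.18+[0,0,-.0125]; p=hp(g); print(l,p,'top',proj(t,p),'side',proj(s,p))
# red blobs
for n,cam in(('t',t),('s',s)):
    h=cv2.cvtColor(cam['frame'],cv2.COLOR_RGB2HSV); m=((h[...,0]<8)|(h[...,0]>172))&(h[...,1]>150)&(h[...,2]>90)
    k,_,st,ce=cv2.connectedComponentsWithStats(m.astype(np.uint8))
    for i in range(1,k):
        if st[i,4]>15: print(n,st[i],ce[i])
E
python3 m.py
```

```text
H [ 0.47736694 -0.24660488  0.3476    ] D [ 0.5512065  -0.16957926  0.2184    ] 0.16756450961113223 [-0.07383955 -0.07702561  0.1292    ]
yaw front -2.335079025345081
A [ 0.56257688 -0.15771827  0.19      ] from D [ 0.56654428 -0.15357967]
gusset tip (array([ 0.5211032 , -0.14092291,  0.2375479 ]), np.float64(0.003806551660727589))
gusset top (array([ 0.50255101, -0.19027962,  0.28344376]), np.float64(0.001891155517294068))
pad top (array([ 0.46805956, -0.23156294,  0.14232622]), np.float64(0.00187847800141163))
grip end (array([ 0.43268589, -0.25667785,  0.06132015]), np.float64(0.0026941283542101656))
[[ 5.45318707e-01 -7.21878930e-01 -4.26049667e-01]
 [ 5.68848359e-01  6.92019372e-01 -4.44433047e-01]
 [ 6.15661475e-01  2.77555756e-17  7.88010754e-01]]
local [0.01621105 0.04156169 0.04767369] r 0.04461134572776 ang 1.1988987389590444 lev -1.9426939146307487
local [0.00627402 0.02079832 0.11368003] r 0.021724027307820838 ang 1.2778171439857866 lev -1.8637755096040067
local [-0.12289939  0.01712812  0.03552064] r 0.12408720183635281 ang 3.003117622886583 lev -0.13847503070321043
loca
[... 827 characters left out ...]
  2  19] [146.         231.15789474]
t [ 75 233 100  21 845] [129.10414201 240.18934911]
t [ 84 254  33  50 378] [ 99.95502646 277.53968254]
t [176 259  19  15 110] [186.86363636 263.89090909]
t [ 64 262   9  12  29] [ 67.55172414 267.79310345]
t [ 60 273   7  19  81] [ 62.50617284 281.17283951]
t [ 67 293  11  15  46] [ 71.06521739 300.7826087 ]
t [ 87 310   8   5  17] [ 90.29411765 312.05882353]
s [317 195  15   9  46] [325.93478261 198.95652174]
s [330 324  25   8  82] [341.80487805 326.32926829]
s [286 336  36  64 438] [298.03881279 374.02968037]
s [311 373  26  27 150] [318.96 383.28]
s [348 380  20  20 101] [359.73267327 387.53465347]
s [385 386   3  14  17] [386.70588235 393.47058824]
```

```bash
python3 - <<'E'
from h import *; from rig import read_camera,status,ctrl,job
print([a for a in dir(ctrl) if a[0]!='_'],[a for a in dir(status) if a[0]!='_'])
w=read_camera('wrist'); t=read_camera('top'); s=status.state()
E=R.from_rotvec(s['eef_rot']); print(E.as_matrix().round(3)); print('cam in tool',E.inv().apply(w['eye']-s['tcp_pos']),w['fov_y'],(E.inv()*R.from_rotvec(w['orientation'])).as_matrix().round(2))
a=cv2.resize(t['frame'][300:400,440:640],(800,400),interpolation=cv2.INTER_CUBIC)
b=cv2.resize(w['frame'],(320,200))
im=np.zeros((600,800,3),np.uint8); im[:400]=a; im[400:,:320]=b
cv2.imwrite('pics/g.png',im[:,:,::-1])
for z in(0,.1,.2,.3,.4): print(z,proj(t,np.r_[s['tcp_pos'][:2],s['tcp_pos'][2]+z]))
E
```

```text
['Unreachable', 'grip_depth'] ['state']
[[ 0.917  0.399 -0.   ]
 [ 0.399 -0.917  0.   ]
 [ 0.    -0.    -1.   ]]
cam in tool [ 0.07029068  0.00120401 -0.16579298] 65.86226751550033 [[ 0.   -0.97 -0.25]
 [ 1.    0.   -0.  ]
 [ 0.   -0.25  0.97]]
0 [519.67302204 347.84601944]
0.1 [544.08569962 358.3098031 ]
0.2 [575.15120589 371.62512813]
0.3 [616.01804532 389.14150934]
0.4 [672.19357817 413.21951638]
```

View pics/g.png

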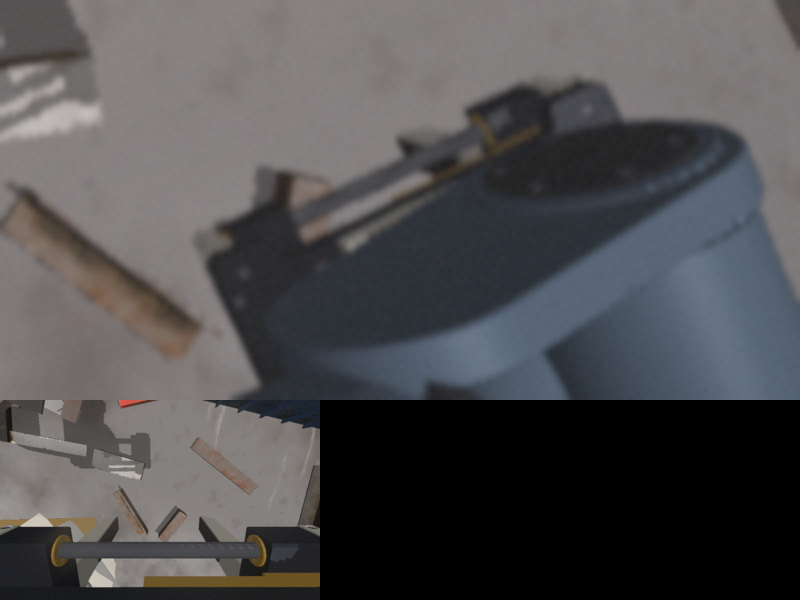

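```bash
python3 - <<'E'
from h import *; from rig import read_camera,status
t=read_camera('top'); s=status.state(); p=s['tcp_pos']; q=s['qpos']
n=np.array([np.cos(q[0]),np.sin(q[0]),0]); lat=np.array([-n[1],n[0],0])
print('plane rad',p@n,'lat off',p@lat, q)
f=lambda x,y:(440+x/4-.4,300+y/4-.4)
for x,y in((605,160),(480,175),(735,140),(610,195),(600,125),(300,310),(760,190),(620,105),(210,240)):
    o,d=ray(t,*f(x,y)); k=((p-o)@n)/(d@n); P=o+k*d-p; print((x,y),'lat',P@lat,'h',P[2], 'if lat=.07: ', end='')
    k=((p-o)@lat+.07)/(d@lat); P=o+k*d-p; print('rad',P@n,'h',P[2])
E
```

```text
plane rad 0.5479450099789995 lat off 0.04650535626427391 [-1.24460641e+00  3.50804554e-01  1.65193079e+00  2.12470840e-05
  1.13910791e+00 -8.46156283e-02]
(605, 160) lat 0.06547991915812547 h 0.2863099580654198 if lat=.07: rad -0.006410324928061339 h 0.29965187553454065
(480, 175) lat 0.04203204516948616 h 0.1846468302374296 if lat=.07: rad -0.03592496077519931 h 0.27084856198165275
(735, 140) lat 0.08562808423747978 h 0.36801871360862715 if lat=.07: rad 0.024340272498592826 h 0.32358332470367257
(610, 195) lat 0.051968166428866217 h 0.28012274728712405 if lat=.07: rad -0.02412565926670299 h 0.33080306426985284
(600, 125) lat 0.0787985955323035 h 0.292408756619992 if lat=.07: rad 0.013262055134002394 h 0.26505935741031694
(300, 310) lat -0.08313905484110676 h -0.09886421461748382 if lat=.07: rad -0.1308588889284294 h 0.33124338242342777
(760, 190) lat 0.07056218799470956 h 0.37030505092223776 if lat=.07: rad 0.0008156884855328348 h 0.36882177388551785
(620, 105) lat 0.08839853644897278 h 0.31052814480489555 if lat=.07: rad 0.029047437570896277 h 0.2522729071904437
(210, 240) lat -0.06959606613849297 h -0.21618370537461248 if lat=.07: rad -0.12376906830446925 h 0.23606622640932465
```

Call:
send_rows(
  moves="0.05 -0.02 0 0 1; 0.1 -0.04 0 0 1; 0.15 -0.06 0.03 0 1; 0.194 -0.073 0.05 0 1; 0.194 -0.073 0.05 0 1",
)

```text
clock: 0.98
tcp_pos: [0.3695, -0.3575, 0.1673]
eef_rot: [-3.072, -0.645, 0.002]
ft_force: [-0.1, 0.3, 0.3]
opening: 1.004
grip_force: 0.0
```

```bash
python3 - <<'E'
from h import *; from rig import read_camera,status
t=read_camera('top'); sd=read_camera('side'); s=status.state(); p=s['tcp_pos']; q=s['qpos']; print(s['clock'],p,q,s['ft_force'])
# two equations for a2,a3 (radial) and d1-L
Q=[np.array([-1.24460641,.350804554,1.65193079]),q]; P=[np.array([.21955203,-.50390123,.21809929]),p]
rows=[];rhs=[]
for a,b in zip(Q,P):
    n=[np.cos(a[0]),np.sin(a[0])]; r=b[:2]@n
    rows+= [[np.sin(a[1]),np.sin(a[1]+a[2]),0],[np.cos(a[1]),np.cos(a[1]+a[2]),1]]; rhs+=[r,b[2]]
print(np.linalg.lstsq(np.array(rows),np.array(rhs),rcond=None))
print('magnet',onz(t,432,257,.016),[onz(t,270+x/4,130+y/4,.016) for x,y in((615,425),(735,480),(590,585))])
a=t['frame'][170:370,270:590]; b=sd['frame'][90:240,240:440]
im=np.zeros((600,800,3),np.uint8); im[:400,:640]=cv2.resize(a,(640,400),interpolation=cv2.INTER_CUBIC); im[400:,:267]=cv2.resize(b,(267,200))
im[400:,270:590]=cv2.resize(read_camera('wrist')['frame'],(320,200))
cv2.imwrite('pics/g2.png',im[:,:,::-1])
print(proj(t,p),proj(t,p+[0,0,.29]))
# shoulder height from first side picture
n=np.array([np.cos(-1.2446),np.sin(-1.2446),0]); o,d=ray(sd,425,238); k=-(o@n)/(d@n); print('shoulder cap',o+k*d)
E
```

```text
1.075 [ 0.36844806 -0.35990823  0.16874605] [-8.63970571e-01  3.48226715e-01  1.79237513e+00 -2.34830365e-04
  1.00096633e+00  2.95155899e-01] [-0.30241528 -0.15053694  0.41558397]
(array([ 0.44452822,  0.43208358, -0.01723863]), array([1.58483169e-05]), np.int32(3), array([2.059401  , 1.32600071, 0.02428202]))
magnet [ 0.39858678 -0.38846417  0.016     ] [array([ 0.4488696 , -0.37026155,  0.016     ]), array([ 0.41492286, -0.44180795,  0.016     ]), array([ 0.35290232, -0.35184581,  0.016     ])]
[436.59581499 271.08871122] [485.82645591 275.37871484]
shoulder cap [0.21299527 0.07205213 0.2598844 ]
```

View pics/g2.png

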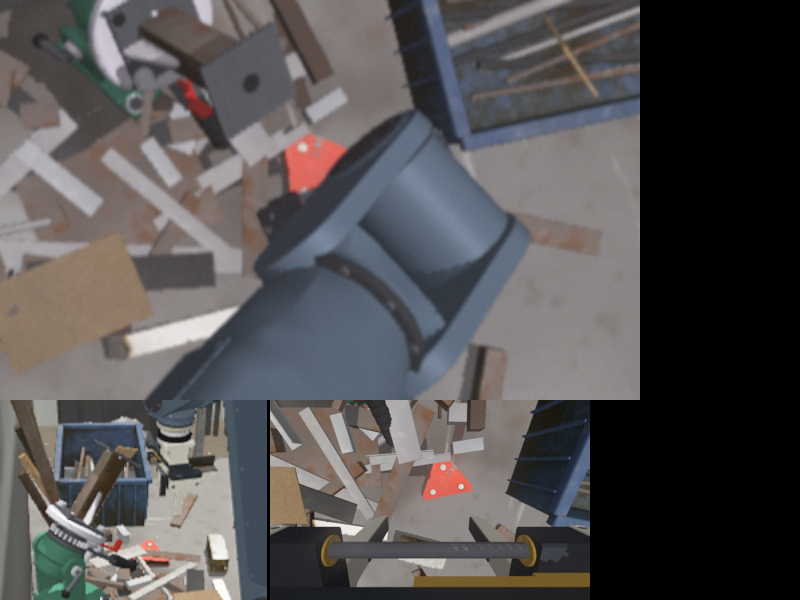

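Call:
send_rows(
  moves="-0.055 -0.03 -0.03 0 1; -0.11 -0.06 -0.06 0 1; -0.165 -0.09 -0.06 0 1; -0.22 -0.12 -0.06 0 1; -0.27 -0.15 -0.06 0 1",
)

```text
clock: 1.75
tcp_pos: [0.0673, -0.3313, 0.2295]
eef_rot: [3.073, 0.639, -0.001]
ft_force: [-0.6, -1.0, 0.9]
opening: 1.001
grip_force: 0.0
```

Call:
send_rows(
  moves="-0.05 -0.03 0 0 1; -0.1 -0.05 0 0 1; -0.12 -0.06 0 0 1; -0.12 0 0 0 1; -0.12 0.06 0 0 1",
)

```text
clock: 2.38
tcp_pos: [-0.0176, -0.436, 0.2296]
eef_rot: [3.075, 0.633, -0.002]
ft_force: [-1.9, 0.3, 0.7]
opening: 0.997
grip_force: 0.0
```

```bash
python3 - <<'E'
from h import *; from rig import status
s=status.state(); print(s['clock'],s['tcp_pos'],s['qpos'].round(3),R.from_rotvec(s['eef_rot']).as_matrix().round(3))
E
```

```text
2.375 [-0.0176294  -0.43596817  0.22959585] [-1.718  0.127  1.915 -0.     1.097 -0.553] [[ 0.919  0.395 -0.001]
 [ 0.395 -0.919 -0.002]
 [-0.002  0.002 -1.   ]]
```

Call:
send_rows(
  moves="0 -0.06 0 0 1; 0 -0.12 0 0 1; 0 -0.18 0 0 1; 0 -0.24 0 0 1; 0 -0.3 0 0 1",
)

```text
clock: 3.0
tcp_pos: [-0.1328, -0.1705, 0.2294]
eef_rot: [3.075, 0.639, -0.004]
ft_force: [-1.4, -1.1, 0.4]
opening: 0.999
grip_force: 0.0
```

```bash
cat > st.py <<'E'
from h import *; from rig import status
s=status.state(); m=R.from_rotvec(s['eef_rot']).as_matrix(); print(s['clock'],s['tcp_pos'].round(4),s['qpos'].round(3),'force',s['ft_force'].round(1)); print(m.round(3),'tilt',np.arccos(min(1,-m[2,2])).round(3))
E
python3 st.py
```

```text
3.0 [-0.1328 -0.1705  0.2294] [-2.449 -0.375  2.339 -0.     1.176 -1.288] force [-1.4 -1.1  0.4]
[[ 0.917  0.398 -0.002]
 [ 0.398 -0.917 -0.001]
 [-0.002  0.    -1.   ]] tilt 0.002
```

Call:
send_rows(
  moves="0.03 -0.015 0 0 1; 0.05 -0.03 0 0 1; 0.05 -0.03 -0.04 0 1; 0.05 -0.03 -0.08 0 1",
)

```text
clock: 3.5
tcp_pos: [-0.0983, -0.1242, 0.3105]
eef_rot: [3.076, 0.637, -0.003]
ft_force: [-1.2, -1.1, -1.0]
opening: 0.997
grip_force: 0.0
```

```bash
python3 st.py
```

```text
3.5 [-0.0983 -0.1242  0.3105] [-2.538 -0.621  2.252 -0.     1.509 -1.376] force [-1.2 -1.1 -1. ]
[[ 0.918  0.397 -0.002]
 [ 0.397 -0.918 -0.001]
 [-0.002  0.    -1.   ]] tilt 0.002
```

Call:
send_rows(
  moves="0.03 -0.016 0 0 1; 0.045 -0.024 -0.03 0 1; 0.045 -0.024 -0.06 0 1; 0.045 -0.024 -0.1 0 1",
)

```text
clock: 4.0
tcp_pos: [-0.0664, -0.0843, 0.4101]
eef_rot: [3.076, 0.637, -0.002]
ft_force: [0.2, -0.7, -0.1]
opening: 1.003
grip_force: 0.0
```

```bash
python3 st.py
```

```text
4.0 [-0.0664 -0.0843  0.4101] [-2.686 -0.763  2.066 -0.     1.837 -1.523] force [ 0.2 -0.7 -0.1]
[[ 0.918  0.397 -0.001]
 [ 0.397 -0.918 -0.001]
 [-0.002 -0.    -1.   ]] tilt 0.002
```

Call:
send_rows(
  moves="0.02 -0.01 0 0 1; 0.03 -0.02 -0.03 0 1; 0.03 -0.02 -0.06 0 1",
)

```text
clock: 4.38
tcp_pos: [-0.0475, -0.067, 0.4721]
eef_rot: [-3.067, -0.638, -0.002]
ft_force: [-0.4, 0.2, 0.6]
opening: 0.999
grip_force: 0.0
```

```bash
python3 st.py
```

```text
4.375 [-0.0475 -0.067   0.4721] [-2.754 -0.785  1.924 -0.01   2.006 -1.598] force [-0.4  0.2  0.6]
[[ 0.917  0.399 -0.001]
 [ 0.399 -0.917  0.009]
 [ 0.003 -0.009 -1.   ]] tilt 0.009
```

Call:
send_rows(
  moves="-0.03 0.02 0 0 1; -0.07 0.05 0 0 1; -0.1 0.07 0.02 0 1; -0.1 0.07 0.02 0 1",
)

```text
clock: 4.88
tcp_pos: [-0.112, -0.1716, 0.449]
eef_rot: [-3.065, -0.639, -0.008]
ft_force: [0.8, 0.1, 0.7]
opening: 1.002
grip_force: 0.0
```

```bash
python3 st.py
```

```text
4.875 [-0.112  -0.1716  0.449 ] [-2.369 -0.503  1.888 -0.007  1.767 -1.211] force [0.8 0.1 0.7]
[[ 0.917  0.4    0.003]
 [ 0.4   -0.917  0.012]
 [ 0.007 -0.01  -1.   ]] tilt 0.012
```

Call:
send_rows(
  moves="0.035 -0.012 0.015 0 1; 0.07 -0.024 0.03 0 1; 0.096 -0.032 0.039 0 1; 0.096 -0.032 0.039 0 1",
)

```text
clock: 5.38
tcp_pos: [-0.0357, -0.1022, 0.4121]
eef_rot: [-3.069, -0.638, 0.002]
ft_force: [-0.0, 0.1, -0.6]
opening: 1.0
grip_force: 0.0
```

Call:
send_rows(
  moves="0.028 -0.011 0 0 1; 0.046 -0.019 0 0 1; 0.065 -0.026 0 0 1; 0.065 -0.026 0 0 1",
)

```text
clock: 5.88
tcp_pos: [0.0206, -0.0861, 0.4193]
eef_rot: [-3.044, -0.638, -0.002]
ft_force: [-0.3, 0.4, 0.9]
opening: 0.997
grip_force: 0.0
```

```bash
python3 st.py
```

```text
5.875 [ 0.0206 -0.0861  0.4193] [-1.839 -0.784  2.049 -0.014  1.906 -0.687] force [-0.3  0.4  0.9]
[[ 0.916  0.402 -0.005]
 [ 0.402 -0.915  0.031]
 [ 0.008 -0.031 -0.999]] tilt 0.032
```

Call:
send_rows(
  moves="-0.025 0.01 0 0 1; -0.046 0.006 0 0 1; -0.062 -0.025 0 0 1; -0.062 -0.037 0 0 1; -0.062 -0.037 0 0 1",
)

```text
clock: 6.5
tcp_pos: [-0.0523, -0.0763, 0.4199]
eef_rot: [-3.045, -0.627, -0.001]
ft_force: [0.6, 0.7, -0.3]
opening: 1.0
grip_force: 0.0
```

Call:
send_rows(
  moves="0.048 -0.035 0 0 1; 0.048 -0.035 0 0 1; 0.048 -0.035 0 0 1; 0.048 -0.035 0 0 1; 0.048 -0.035 0 0 1",
)

```text
clock: 7.12
tcp_pos: [-0.0539, -0.0587, 0.4312]
eef_rot: [-3.025, -0.627, -0.046]
ft_force: [0.4, -0.7, -0.1]
opening: 0.999
grip_force: 0.0
```

```bash
python3 st.py
```

```text
7.125 [-0.0539 -0.0587  0.4312] [-2.754 -0.784  2.022 -0.048  1.942 -1.609] force [ 0.4 -0.7 -0.1]
[[ 0.917  0.398  0.019]
 [ 0.396 -0.916  0.056]
 [ 0.04  -0.044 -0.998]] tilt 0.06
```

Call:
send_rows(
  moves="0.018 0.025 0 0 1; 0.018 0.025 0 0 1",
)

```text
clock: 7.38
tcp_pos: [-0.0271, -0.0746, 0.4308]
eef_rot: [-3.026, -0.624, -0.046]
ft_force: [-0.6, 0.2, 1.0]
opening: 1.001
grip_force: 0.0
```

Call:
send_rows(
  moves="0.04 -0.045 0 0 1; 0.04 -0.045 0 0 1",
)

```text
clock: 7.62
tcp_pos: [-0.027, -0.0606, 0.4463]
eef_rot: [-2.999, -0.621, -0.073]
ft_force: [-0.4, -0.0, -0.0]
opening: 1.001
grip_force: 0.0
```

Call:
send_rows(
  moves="0.04 -0.045 0 0 1; 0.04 -0.045 0 0 1",
)

```text
clock: 7.88
tcp_pos: [-0.0329, -0.0427, 0.4644]
eef_rot: [-2.978, -0.606, -0.106]
ft_force: [0.5, -0.1, 1.2]
opening: 1.0
grip_force: 0.0
```

```bash
python3 st.py
```

```text
7.875 [-0.0329 -0.0427  0.4644] [-2.691 -0.784  1.947 -0.092  2.07  -1.562] force [ 0.5 -0.1  1.2]
[[ 0.918  0.393  0.048]
 [ 0.386 -0.916  0.113]
 [ 0.088 -0.085 -0.992]] tilt 0.123
```

Call:
send_rows(
  moves="0.014 0.02 0.03 0 1; 0.014 0.02 0.03 0 1",
)

```text
clock: 8.12
tcp_pos: [-0.0112, -0.0587, 0.4341]
eef_rot: [-2.972, -0.611, -0.111]
ft_force: [-0.7, 0.1, -0.8]
opening: 1.002
grip_force: 0.0
```

Call:
send_rows(
  moves="0.044 -0.04 0.007 0 1; 0.044 -0.04 0.007 0 1",
)

```text
clock: 8.38
tcp_pos: [0.0127, -0.0503, 0.4472]
eef_rot: [-2.938, -0.616, -0.119]
ft_force: [0.5, 0.5, 0.1]
opening: 1.004
grip_force: 0.0
```

Call:
send_rows(
  moves="0.044 -0.04 0.007 0 1; 0.044 -0.04 0.007 0 1",
)

```text
clock: 8.62
tcp_pos: [0.0456, -0.0383, 0.4558]
eef_rot: [-2.927, -0.605, -0.111]
ft_force: [-0.0, -0.3, 0.4]
opening: 0.998
grip_force: 0.0
```

Call:
send_rows(
  moves="0.044 -0.04 0.01 0 1; 0.044 -0.04 0.01 0 1",
)

```text
clock: 8.88
tcp_pos: [0.0722, -0.0199, 0.4582]
eef_rot: [-2.931, -0.609, -0.098]
ft_force: [0.4, -0.7, 0.6]
opening: 1.004
grip_force: 0.0
```

```bash
python3 st.py
```

```text
8.875 [ 0.0722 -0.0199  0.4582] [-1.337 -0.785  1.966  0.08   2.104 -0.14 ] force [ 0.4 -0.7  0.6]
[[ 0.916  0.401  0.034]
 [ 0.391 -0.907  0.156]
 [ 0.093 -0.13  -0.987]] tilt 0.161
```

Call:
send_rows(
  moves="-0.037 0.006 0.004 0 1; -0.074 0.01 0.007 0 1; -0.105 -0.01 0.015 0 1; -0.12 -0.034 0.024 0 1; -0.12 -0.034 0.024 0 1",
)

```text
clock: 9.5
tcp_pos: [-0.0156, -0.0548, 0.4365]
eef_rot: [-2.947, -0.61, -0.084]
ft_force: [-0.4, -0.6, -0.2]
opening: 1.002
grip_force: 0.0
```

Call:
send_rows(
  moves="0.053 -0.027 0.009 0 1; 0.053 -0.027 0.009 0 1",
)

```text
clock: 9.75
tcp_pos: [0.022, -0.0501, 0.4419]
eef_rot: [-2.937, -0.586, -0.085]
ft_force: [-0.4, -0.3, 0.1]
opening: 0.997
grip_force: 0.0
```

Call:
send_rows(
  moves="0.053 -0.027 0.009 0 1; 0.053 -0.027 0.009 0 1",
)

```text
clock: 10.0
tcp_pos: [0.0551, -0.037, 0.4436]
eef_rot: [-2.935, -0.606, -0.075]
ft_force: [1.1, -0.7, -0.7]
opening: 0.998
grip_force: 0.0
```

```bash
python3 st.py
```

```text
10.0 [ 0.0551 -0.037   0.4436] [-1.532 -0.784  1.999  0.029  2.076 -0.356] force [ 1.1 -0.7 -0.7]
[[ 0.917  0.397  0.02 ]
 [ 0.39  -0.908  0.15 ]
 [ 0.078 -0.13  -0.989]] tilt 0.152
```

Call:
send_rows(
  moves="-0.035 0.014 0 0 1; -0.065 0.024 0.002 0 1; -0.095 0.005 0.01 0 1; -0.104 -0.013 0.014 0 1; -0.104 -0.013 0.014 0 1",
)

```text
clock: 10.62
tcp_pos: [-0.0464, -0.0644, 0.4231]
eef_rot: [-2.936, -0.605, -0.074]
ft_force: [-0.2, 0.2, -0.3]
opening: 1.0
grip_force: 0.0
```

Call:
send_rows(
  moves="0.05 -0.055 0.011 0 1; 0.05 -0.055 0.011 0 1",
)

```text
clock: 10.88
tcp_pos: [-0.0488, -0.0266, 0.433]
eef_rot: [-2.916, -0.602, -0.107]
ft_force: [4.3, 7.3, 1.3]
opening: 0.997
grip_force: 0.0
```

```bash
python3 st.py
```

```text
10.875 [-0.0488 -0.0266  0.433 ] [-2.755 -0.785  2.027 -0.16   1.996 -1.65 ] force [4.3 7.3 1.3]
[[ 0.916  0.399  0.038]
 [ 0.387 -0.906  0.172]
 [ 0.103 -0.143 -0.984]] tilt 0.177
```

```bash
cat > plan.py <<'E'
from h import *; from rig import status,read_camera
d=np.load('fr.npz'); A,M=d['A'],d['M']; f=-M[:,0]*[1,1,0]; f/=np.linalg.norm(f)
s=status.state(); E=R.from_rotvec(s['eef_rot']).as_matrix(); p=s['tcp_pos']
def turn():  # tool-z turn making tool y lie along f
    return np.arctan2(-(f@E[:,0]),f@E[:,1])
def tcp(th,side,gap,r=.22,zl=-.0245,yawed=True):
    w=-side*(.02+gap)  # side -1: finger on the clockwise side
    c,si=np.cos(th),np.sin(th); q=np.array([[c,-si,0],[si,c,0],[0,0,1]])@[-r,w,zl]
    P=A+M@q; t=turn(); y=E[:,1]*np.cos(t)-E[:,0]*np.sin(t)
    return P+.055*y
def rel(T): return E.T@(np.asarray(T)-p)
E
cat > r.py <<'E'
from plan import *; import sys
print('t',s['clock'],'p',p.round(4),'turn',turn().round(3),'q',s['qpos'].round(2),'F',s['ft_force'].round(1))
for th in map(float,sys.argv[1:]):
    for sd in(-1,1):
        for g in (.0,.02): T=tcp(th,sd,g); print(th,sd,g,T.round(3),'rel',rel(T).round(3))
E
python3 - <<'E'
from plan import *
S,T=read_camera('side'),read_camera('top')
print(tri(T,(497,243),S,(352,151)),tri(T,(470,135),S,(282,150)))
for w in ((-.05,-.2,.43),(.1,-.36,.4),(.28,-.48,.25)): print(rel(w).round(3))
print(turn())
E
```

```text
(array([ 0.42614866, -0.49395402,  0.15691595]), np.float64(3.496673063889003e-05)) (array([ 0.66066072, -0.44465411,  0.16449352]), np.float64(0.0010070465321860684))
[-0.069  0.157 -0.027]
[ 0.004  0.366 -0.019]
[0.107 0.568 0.114]
1.1784140872588145
```

Call:
send_rows(
  moves="-0.026 0.057 -0.01 0 1; -0.052 0.114 -0.02 0.18 1; -0.06 0.17 -0.02 0.36 1; -0.045 0.23 -0.02 0.54 1; -0.03 0.28 -0.02 0.72 1",
)

```text
clock: 11.6
tcp_pos: [-0.0259, -0.1885, 0.4236]
eef_rot: [-2.971, 0.04, -0.052]
ft_force: [-0.7, -0.1, 0.6]
opening: 0.999
grip_force: 0.0
```

```bash
python3 st.py;python3 r.py 0; python3 - <<'E'
from plan import *
for w in ((.1,-.36,.35),(.28,-.48,.2),tcp(-.12,-1,.04)+[0,0,.03],tcp(-.12,-1,.04)+f*.05): print(w,rel(w).round(3))
E
```

```text
11.6 [-0.0259 -0.1885  0.4236] [-1.92  -0.437  1.922 -0.024  1.828 -0.327] force [-0.7 -0.1  0.6]
[[ 0.999 -0.023  0.037]
 [-0.029 -0.985  0.169]
 [ 0.033 -0.169 -0.985]] tilt 0.173
t 11.6 p [-0.0259 -0.1885  0.4236] turn 0.744 q [-1.92 -0.44  1.92 -0.02  1.83 -0.33] F [-0.7 -0.1  0.6]
0.0 -1 0.0 [ 0.4   -0.297  0.027] rel [0.416 0.164 0.388]
0.0 -1 0.02 [ 0.386 -0.283  0.027] rel [0.401 0.151 0.39 ]
0.0 1 0.0 [ 0.429 -0.325  0.027] rel [0.446 0.191 0.384]
0.0 1 0.02 [ 0.444 -0.338  0.027] rel [0.461 0.204 0.383]
(0.1, -0.36, 0.35) [0.128 0.178 0.048]
(0.28, -0.48, 0.2) [0.307 0.318 0.182]
[ 0.35763431 -0.24630301  0.06257473] [0.373 0.109 0.36 ]
[ 0.32303334 -0.28239696  0.03257473] [0.339 0.151 0.382]
```

Call:
send_rows(
  moves="0.045 0.03 0.02 0 1; 0.09 0.06 0.04 0 1; 0.135 0.09 0.06 0 1; 0.18 0.12 0.08 0 1; 0.215 0.15 0.11 0 1",
)

```text
clock: 12.22
tcp_pos: [0.1924, -0.3207, 0.2965]
eef_rot: [-2.971, 0.033, -0.053]
ft_force: [-0.5, -1.1, 0.0]
opening: 0.996
grip_force: 0.0
```

Call:
send_rows(
  moves="0.04 0.02 0.04 0.18 1; 0.08 0.04 0.08 0.36 1; 0.12 0.055 0.12 0.54 1; 0.16 0.066 0.165 0.7 1; 0.198 0.076 0.21 0.744 1",
)

```text
clock: 12.85
tcp_pos: [0.3958, -0.3627, 0.0824]
eef_rot: [-2.751, 1.117, 0.045]
ft_force: [-0.1, -0.8, 0.8]
opening: 0.998
grip_force: 0.0
```

```bash
python3 st.py;python3 r.py -.12 -.62; python3 - <<'E'
from plan import *
S,T,W=read_camera('side'),read_camera('top'),read_camera('wrist')
im=np.zeros((600,800,3),np.uint8)
im[:400]=cv2.resize(T['frame'][140:290,290:590],(800,400),interpolation=cv2.INTER_CUBIC)
im[400:,:320]=cv2.resize(S['frame'][110:260,230:470],(320,200)); im[400:,330:650]=cv2.resize(W['frame'],(320,200))
cv2.imwrite('pics/v1.png',im[:,:,::-1])
E
```

```text
12.85 [ 0.3958 -0.3627  0.0824] [-0.898  0.554  1.73   0.163  0.974  1.344] force [-0.1 -0.8  0.8]
[[ 0.719 -0.694  0.037]
 [-0.689 -0.704  0.17 ]
 [-0.092 -0.147 -0.985]] tilt 0.174
t 12.85 p [ 0.3958 -0.3627  0.0824] turn -0.0 q [-0.9   0.55  1.73  0.16  0.97  1.34] F [-0.1 -0.8  0.8]
-0.12 -1 0.0 [ 0.384 -0.276  0.03 ] rel [-0.063 -0.045  0.066]
-0.12 -1 0.02 [ 0.371 -0.261  0.031] rel [-0.083 -0.046  0.067]
-0.12 1 0.0 [ 0.41  -0.307  0.027] rel [-0.023 -0.041  0.065]
-0.12 1 0.02 [ 0.423 -0.322  0.025] rel [-0.004 -0.039  0.064]
-0.62 -1 0.0 [ 0.34  -0.181  0.06 ] rel [-0.164 -0.085  0.051]
-0.62 -1 0.02 [ 0.334 -0.163  0.067] rel [-0.18  -0.095  0.047]
-0.62 1 0.0 [ 0.35  -0.217  0.045] rel [-0.13  -0.066  0.06 ]
-0.62 1 0.02 [ 0.356 -0.235  0.038] rel [-0.113 -0.056  0.064]
```

View pics/v1.png

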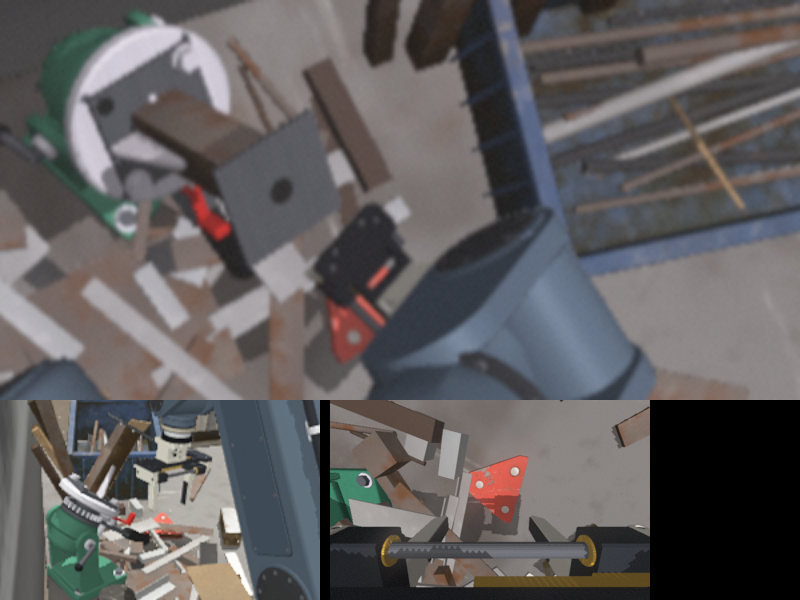

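Call:
send_rows(
  moves="0.012 0 0.03 0 1; 0.012 0 0.056 0 1; 0.012 -0.025 0.057 0 1; 0.008 -0.039 0.057 0 1; 0.008 -0.039 0.057 0 1",
)

```text
clock: 13.62
tcp_pos: [0.4284, -0.3321, 0.0348]
eef_rot: [-2.757, 1.106, 0.041]
ft_force: [-0.3, -0.2, -0.3]
opening: 1.002
grip_force: 0.0
```

```bash
cat > r.py <<'E'
from plan import *; import sys
print('t',s['clock'],'p',p.round(4),'turn',turn().round(3),'q',s['qpos'].round(2),'F',s['ft_force'].round(1))
sd=int(sys.argv[1])
for th in map(float,sys.argv[2:]): T=tcp(th,sd,0)+[0,0,.006]; print(th,T.round(3),'rel',rel(T).round(3))
E
python3 r.py 1 -.12 -.2 -.3 -.4 -.5 -.6 -.62 -.64
```

```text
t 13.625 p [ 0.4284 -0.3321  0.0348] turn 0.008 q [-0.82  0.63  1.74  0.19  0.87  1.39] F [-0.3 -0.2 -0.3]
-0.12 [ 0.41  -0.307  0.033] rel [-0.031 -0.005  0.006]
-0.2 [ 0.398 -0.294  0.033] rel [-0.048 -0.006  0.007]
-0.3 [ 0.384 -0.277  0.036] rel [-0.07  -0.009  0.007]
-0.4 [ 0.372 -0.259  0.039] rel [-0.092 -0.014  0.006]
-0.5 [ 0.361 -0.24   0.044] rel [-0.113 -0.02   0.004]
-0.6 [ 0.352 -0.221  0.05 ] rel [-0.133 -0.029  0.001]
-0.62 [ 0.35  -0.217  0.051] rel [-0.137 -0.031  0.   ]
-0.64 [ 0.349 -0.213  0.053] rel [-0.141 -0.033 -0.001]
```

Push clockwise in short steps and watch the force.

Call:
send_rows(
  moves="-0.012 -0.002 0.003 0 1; -0.024 -0.004 0.005 0 1; -0.036 -0.005 0.006 0 1; -0.048 -0.006 0.007 0 1",
)

```text
clock: 14.12
tcp_pos: [0.3969, -0.2941, 0.0322]
eef_rot: [-2.756, 1.106, 0.043]
ft_force: [1.0, -1.0, 1.5]
opening: 1.0
grip_force: 0.7
```

Call:
send_rows(
  moves="-0.01 -0.001 0 0 1; -0.02 -0.003 0 0 1",
)

```text
clock: 14.38
tcp_pos: [0.3849, -0.2785, 0.0345]
eef_rot: [-2.757, 1.106, 0.042]
ft_force: [1.8, -2.8, 0.6]
opening: 0.997
grip_force: 1.6
```

Call:
send_rows(
  moves="-0.01 -0.003 0 0 1; -0.02 -0.005 0 0 1",
)

```text
clock: 14.62
tcp_pos: [0.3746, -0.2622, 0.0375]
eef_rot: [-2.758, 1.107, 0.039]
ft_force: [3.6, -6.1, 4.0]
opening: 1.001
grip_force: 3.0
```

```bash
cat > cam.py <<'E'
from plan import *
# bright gusset / red catch / head-hole positions for tracking
T=read_camera('top'); h=cv2.cvtColor(T['frame'],cv2.COLOR_RGB2HSV)
m=((h[...,0]<8)|(h[...,0]>172))&(h[...,1]>150)&(h[...,2]>90); m[:,:345]=0; m[:,400:]=0; m[:195]=0; m[250:]=0
ys,xs=np.nonzero(m); 
if len(xs): print('red',len(xs),xs.mean().round(1),ys.mean().round(1),xs.min(),xs.max(),ys.min(),ys.max())
# head plate outline: dark grey square around the hole -> orientation mod 90
c=proj(T,A+M@[0,0,.2]); print('head',c)
cv2.imwrite('pics/t_%05.1f.png'%s['clock'],T['frame'][:,:,::-1])
E
python3 r.py 1 -.3 -.4; python3 cam.py
```

```text
t 14.625 p [ 0.3746 -0.2622  0.0375] turn 0.007 q [-0.8   0.51  1.97  0.21  0.76  1.37] F [ 3.6 -6.1  4. ]
-0.3 [ 0.384 -0.277  0.036] rel [ 0.017  0.004 -0.   ]
-0.4 [ 0.372 -0.259  0.039] rel [-0.005 -0.001 -0.001]
red 108 352.4 229.4 348 359 217 238
head [395.10020403 210.84987155]
```

Call:
send_rows(
  moves="-0.013 -0.003 -0.001 0 1; -0.026 -0.007 -0.003 0 1; -0.036 -0.011 -0.004 0 1; -0.046 -0.015 -0.006 0 1; -0.046 -0.015 -0.006 0 1",
)

```text
clock: 15.3
tcp_pos: [0.3528, -0.2236, 0.0498]
eef_rot: [-2.761, 1.109, 0.031]
ft_force: [4.2, -18.0, -5.1]
opening: 0.997
grip_force: 9.4
```

```bash
cat > sp.py <<'E'
from plan import *
def head(T,img):
    c=proj(T,A+M@[0,0,.2]); c0=c.astype(int)
    g=cv2.GaussianBlur(img,(3,3),0).astype(int)
    ref=np.median(g[c0[1]-10:c0[1]+11,c0[0]-10:c0[0]+11].reshape(-1,3),0)
    m=(np.abs(g-ref).max(2)<14).astype(np.uint8)
    yy,xx=np.mgrid[:400,:640]; m[(xx-c[0])**2+(yy-c[1])**2>45**2]=0
    m[(xx-c[0])**2+(yy-c[1])**2<8**2]=1
    m=cv2.morphologyEx(m,cv2.MORPH_OPEN,np.ones((3,3)))
    k,l,_,_=cv2.connectedComponentsWithStats(m); m=(l==l[c0[1],c0[0]]).astype(np.uint8)
    cn=max(cv2.findContours(m,0,2)[0],key=cv2.contourArea)
    h=cv2.convexHull(cn).reshape(-1,2).astype(float)
    # rays onto the head plane, then the rectangle there
    P=[]
    for u,v in h:
        o,d=ray(T,u,v); n=M[:,2]; t=((A+.2*n-o)@n)/(d@n); P.append((M.T@(o+t*d-A))[:2])
    P=np.array(P)*1000; r=cv2.minAreaRect(P.astype(np.float32)); return r,ref,m.sum()
if __name__=='__main__':
    T=read_camera('top')
    print('start',head(T,cv2.imread('pics/top0.png')[:,:,::-1])[0])
    r=head(T,T['frame']); print('now',r)
E
python3 sp.py; python3 cam.py; python3 r.py 1 -.6 -.62 -.64
```

```text
start ((2.3048858642578125, 0.106658935546875), (83.9917984008789, 84.5541000366211), 72.36871337890625)
now (((2.012805938720703, -1.968994140625), (83.78427124023438, 84.72261810302734), 61.26445007324219), array([88., 88., 94.]), np.uint64(1608))
red 18 346.5 238.8 345 349 236 241
head [395.10020403 210.84987155]
t 15.4 p [ 0.3527 -0.2237  0.0497] turn 0.006 q [-0.77  0.44  2.07  0.22  0.73  1.39] F [  3.3 -17.3  -4.2]
-0.6 [ 0.352 -0.221  0.05 ] rel [-0.003 -0.002  0.   ]
-0.62 [ 0.35  -0.217  0.051] rel [-0.006 -0.003 -0.001]
-0.64 [ 0.349 -0.213  0.053] rel [-0.01  -0.005 -0.001]
```

```bash
python3 - <<'E'
from plan import *
for g,o in((.02,.05),(.02,0),(.008,0)): print(g,o,rel(tcp(-.6,-1,g)+f*o+[0,0,.006]).round(3))
P=[rel(tcp(t,-1,0)+[0,0,.006]).round(3) for t in np.arange(-.6,.71,.1)]
for t,q in zip(np.arange(-.6,.71,.1),P): print(t.round(1),q, tcp(t,-1,0).round(3))
E
```

```text
0.02 0.05 [-0.054  0.019 -0.02 ]
0.02 0 [-0.053 -0.031 -0.012]
0.008 0 [-0.043 -0.025 -0.01 ]
-0.6 [-0.036 -0.021 -0.008] [ 0.34  -0.185  0.058]
-0.5 [-0.018 -0.01  -0.003] [ 0.346 -0.205  0.05 ]
-0.4 [0.001 0.    0.001] [ 0.353 -0.224  0.043]
-0.3 [0.022 0.008 0.004] [ 0.363 -0.244  0.037]
-0.2 [0.043 0.015 0.006] [ 0.374 -0.262  0.032]
-0.1 [0.064 0.019 0.007] [ 0.386 -0.28   0.029]
-0.0 [0.086 0.022 0.006] [ 0.4   -0.297  0.027]
0.1 [0.108 0.022 0.005] [ 0.416 -0.313  0.027]
0.2 [0.13  0.021 0.003] [ 0.433 -0.327  0.028]
0.3 [ 0.152  0.018 -0.001] [ 0.45 -0.34  0.03]
0.4 [ 0.173  0.013 -0.005] [ 0.469 -0.352  0.033]
0.5 [ 0.193  0.006 -0.011] [ 0.488 -0.362  0.038]
0.6 [ 0.212 -0.003 -0.017] [ 0.507 -0.37   0.044]
0.7 [ 0.23  -0.013 -0.025] [ 0.527 -0.376  0.051]
```

Call:
send_rows(
  moves="0.012 0.01 0 0 1; 0.01 0.05 -0.01 0 1; -0.03 0.035 -0.02 0 1; -0.06 0.02 -0.02 0 1; -0.056 -0.028 -0.011 0 1",
)

```text
clock: 16.02
tcp_pos: [0.3274, -0.163, 0.0692]
eef_rot: [-2.754, 1.109, 0.046]
ft_force: [1.1, -0.4, 0.4]
opening: 1.002
grip_force: 0.0
```

```bash
cat > arc.py <<'E'
from plan import *; import sys
sd=int(sys.argv[1]); print('t',s['clock'],'p',p.round(4),'F',s['ft_force'].round(1))
for t in np.arange(float(sys.argv[2]),float(sys.argv[3]),float(sys.argv[4])): print(round(t,2),rel(tcp(t,sd,0)+[0,0,.006]).round(3))
E
python3 arc.py -1 -.6 .75 .1
```

```text
t 16.025 p [ 0.3274 -0.163   0.0692] F [ 1.1 -0.4  0.4]
-0.6 [0.025 0.007 0.002]
-0.5 [0.043 0.019 0.007]
-0.4 [0.063 0.028 0.011]
-0.3 [0.083 0.037 0.013]
-0.2 [0.104 0.043 0.015]
-0.1 [0.126 0.047 0.016]
-0.0 [0.148 0.05  0.015]
0.1 [0.17  0.05  0.014]
0.2 [0.192 0.049 0.011]
0.3 [0.213 0.046 0.007]
0.4 [0.234 0.041 0.003]
0.5 [ 0.254  0.034 -0.003]
0.6 [ 0.274  0.025 -0.01 ]
0.7 [ 0.292  0.015 -0.017]
```

Call:
send_rows(
  moves="0.025 0.007 0.002 0 1; 0.043 0.019 0.007 0 1; 0.063 0.028 0.011 0 1; 0.083 0.037 0.013 0 1; 0.104 0.043 0.015 0 1",
)

```text
clock: 16.65
tcp_pos: [0.3748, -0.2631, 0.038]
eef_rot: [-2.756, 1.105, 0.047]
ft_force: [-0.5, 0.1, 0.7]
opening: 1.002
grip_force: 0.3
```

Call:
send_rows(
  moves="0.022 0.004 0.001 0 1; 0.044 0.007 0 0 1; 0.066 0.007 -0.001 0 1; 0.066 0.007 -0.001 0 1",
)

```text
clock: 17.15
tcp_pos: [0.4183, -0.3135, 0.0321]
eef_rot: [-2.756, 1.105, 0.045]
ft_force: [0.8, 0.4, -0.7]
opening: 0.998
grip_force: 0.0
```

```bash
python3 arc.py -1 .1 .75 .1; python3 sp.py; python3 - <<'E'
from plan import *
S,T,W=read_camera('side'),read_camera('top'),read_camera('wrist')
im=np.zeros((600,800,3),np.uint8)
im[:400]=cv2.resize(T['frame'][140:290,290:590],(800,400),interpolation=cv2.INTER_CUBIC)
im[400:,:320]=cv2.resize(S['frame'][110:260,230:470],(320,200)); im[400:,330:650]=cv2.resize(W['frame'],(320,200))
cv2.imwrite('pics/v2.png',im[:,:,::-1])
E
```

```text
t 17.15 p [ 0.4183 -0.3135  0.0321] F [ 0.8  0.4 -0.7]
0.1 [-0.002  0.001 -0.   ]
0.2 [ 0.02  -0.    -0.003]
0.3 [ 0.041 -0.003 -0.007]
0.4 [ 0.062 -0.008 -0.012]
0.5 [ 0.082 -0.015 -0.017]
0.6 [ 0.101 -0.024 -0.024]
0.7 [ 0.12  -0.034 -0.031]
start ((2.3048858642578125, 0.106658935546875), (83.9917984008789, 84.5541000366211), 72.36871337890625)
now (((1.9273624420166016, -1.69549560546875), (83.76919555664062, 85.0940933227539), 61.68605422973633), array([89., 90., 96.]), np.uint64(1615))
```

View pics/v2.png

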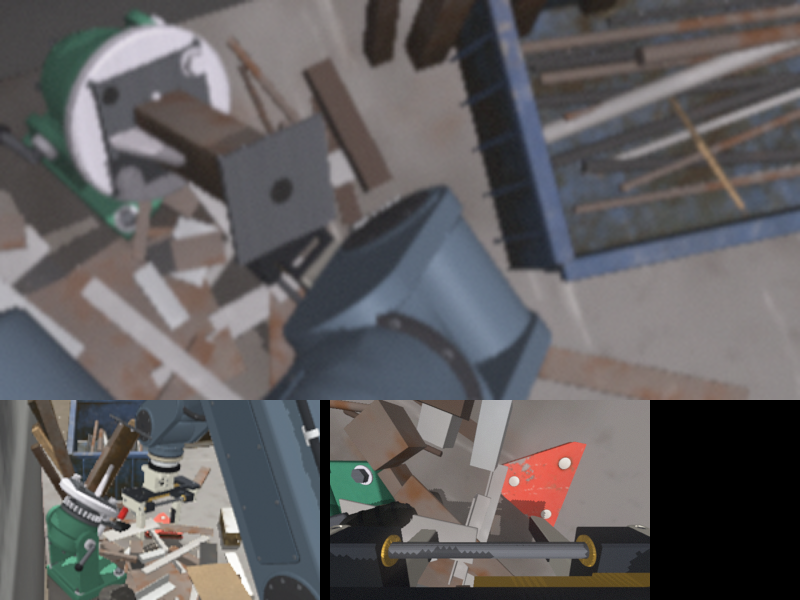

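Call:
send_rows(
  moves="0.02 -0.001 -0.003 0 1; 0.041 -0.004 -0.007 0 1; 0.062 -0.009 -0.012 0 1; 0.082 -0.016 -0.017 0 1; 0.1 -0.025 -0.024 0 1",
)

```text
clock: 17.98
tcp_pos: [0.5046, -0.3666, 0.05]
eef_rot: [-2.757, 1.102, 0.055]
ft_force: [-61.8, 14.3, -10.6]
opening: 1.0
grip_force: 32.3
```

Call:
send_rows(
  moves="0.006 -0.003 -0.002 0 1; 0.01 -0.006 -0.004 0 1",
)

```text
clock: 18.23
tcp_pos: [0.5054, -0.3662, 0.0501]
eef_rot: [-2.758, 1.093, 0.093]
ft_force: [-72.4, 7.4, 5.0]
opening: 0.992
grip_force: 36.6
```

```bash
python3 arc.py -1 .5 .85 .1; python3 sp.py|tail -1; python3 cam.py
```

```text
t 18.225 p [ 0.5054 -0.3662  0.0501] F [-72.4   7.4   5. ]
0.5 [-0.015  0.01   0.006]
0.6 [ 0.004  0.001 -0.001]
0.7 [ 0.022 -0.009 -0.009]
0.8 [ 0.038 -0.021 -0.018]
now (((12.336845397949219, -4.948162078857422), (79.05428314208984, 58.40422821044922), 60.83501434326172), array([87., 88., 94.]), np.uint64(1046))
head [395.10020403 210.84987155]
```

Call:
send_rows(
  moves="-0.012 0.004 0.002 0 1; -0.022 0.008 0.004 0 1",
)

```text
clock: 18.58
tcp_pos: [0.496, -0.3607, 0.0515]
eef_rot: [-2.756, 1.106, 0.044]
ft_force: [-0.8, -0.4, 0.9]
opening: 0.998
grip_force: 0.0
```

```bash
python3 r.py 1 .6; python3 - <<'E'
from plan import *
for t,g,o in((.6,.025,.05),(.6,.025,0),(.6,.01,0)):
    T=tcp(t,1,g)+f*o+[0,0,.006]; print(g,o,T.round(3),rel(T).round(3),'outer body end',(T+.094*(E[:,1])-.1*E[:,2]).round(3))
for t in np.arange(.6,-.75,-.1): print(t.round(1),rel(tcp(t,1,0)+[0,0,.006]).round(3))
E
```

```text
t 18.575 p [ 0.496  -0.3607  0.0515] turn 0.008 q [-0.77  0.71  1.54  0.18  1.    1.46] F [-0.8 -0.4  0.9]
0.6 [ 0.544 -0.38   0.064] rel [ 0.046 -0.021 -0.014]
0.025 0.05 [ 0.532 -0.422  0.072] [ 0.066  0.016 -0.03 ] outer body end [ 0.463 -0.506  0.157]
0.025 0 [ 0.566 -0.386  0.072] [ 0.066 -0.033 -0.022] outer body end [ 0.498 -0.47   0.157]
0.01 0 [ 0.553 -0.382  0.067] [ 0.054 -0.026 -0.017] outer body end [ 0.484 -0.466  0.152]
0.6 [ 0.046 -0.021 -0.014]
0.5 [ 0.029 -0.009 -0.006]
0.4 [0.011 0.001 0.002]
0.3 [-0.008  0.009  0.008]
0.2 [-0.029  0.015  0.014]
0.1 [-0.05   0.02   0.018]
0.0 [-0.071  0.023  0.022]
-0.1 [-0.093  0.024  0.024]
-0.2 [-0.115  0.023  0.026]
-0.3 [-0.137  0.02   0.026]
-0.4 [-0.159  0.015  0.025]
-0.5 [-0.18   0.009  0.023]
-0.6 [-0.2   0.    0.02]
-0.7 [-0.219 -0.01   0.016]
```

```bash
sed -i 's/def tcp(th,side,gap,r=.22,zl=-.0245,yawed=True):/def tcp(th,side,gap,r=.22,zl=-.0245,t=0.):/; s/P=A+M@q; t=turn();/P=A+M@q;/' plan.py; python3 - <<'E'
from plan import *
for g,up in((.025,.06),(.02,0.006)):
    T=tcp(.6,1,g,t=.35)+[0,0,up]; print(g,T.round(3),rel(T).round(3))
E
```

```text
0.025 [ 0.555 -0.371  0.129] [ 0.043 -0.045 -0.076]
0.02 [ 0.551 -0.37   0.073] [ 0.044 -0.034 -0.021]
```

Call:
send_rows(
  moves="-0.002 0 -0.04 0.1 1; 0 0 -0.078 0.25 1; 0.022 -0.022 -0.078 0.35 1; 0.046 -0.045 -0.076 0.35 1; 0.047 -0.04 -0.05 0.35 1",
)

```text
clock: 19.2
tcp_pos: [0.5595, -0.3735, 0.1043]
eef_rot: [-2.53, 1.57, 0.079]
ft_force: [0.7, 1.1, -1.0]
opening: 0.998
grip_force: 0.0
```

```bash
python3 r.py 1 .6; python3 - <<'E'
from plan import *
for g in(.02,.008): print(g,rel(tcp(.6,1,g)+[0,0,.006]).round(3))
E
```

```text
t 19.2 p [ 0.5595 -0.3735  0.1043] turn -0.34 q [-0.72  0.73  1.34  0.17  1.16  1.89] F [ 0.7  1.1 -1. ]
0.6 [ 0.533 -0.365  0.066] rel [-0.014  0.025  0.038]
0.02 [-0.003  0.01   0.031]
0.008 [-0.01   0.019  0.035]
```

Call:
send_rows(
  moves="0 0.008 0.015 0 1; -0.003 0.01 0.031 0 1; -0.003 0.01 0.031 0 1",
)

```text
clock: 19.58
tcp_pos: [0.5468, -0.3692, 0.0705]
eef_rot: [-2.527, 1.572, 0.09]
ft_force: [0.1, -0.2, -0.6]
opening: 0.997
grip_force: 0.0
```

```bash
python3 arc.py 1 .6 -.75 -.1; python3 sp.py | tail -1
```

```text
t 19.575 p [ 0.5468 -0.3692  0.0705] F [ 0.1 -0.2 -0.6]
0.6 [-0.01   0.011  0.005]
0.5 [-0.022  0.028  0.013]
0.4 [-0.035  0.044  0.02 ]
0.3 [-0.051  0.058  0.027]
0.2 [-0.068  0.071  0.032]
0.1 [-0.086  0.083  0.037]
0.0 [-0.105  0.093  0.04 ]
-0.1 [-0.125  0.101  0.043]
-0.2 [-0.146  0.108  0.044]
-0.3 [-0.168  0.113  0.044]
-0.4 [-0.19   0.116  0.044]
-0.5 [-0.212  0.117  0.042]
-0.6 [-0.234  0.116  0.039]
-0.7 [-0.255  0.113  0.035]
now (((-8.204425811767578, 4.6757049560546875), (79.6595458984375, 72.03894805908203), 62.5447998046875), array([55., 55., 59.]), np.uint64(1020))
```

Call:
send_rows(
  moves="-0.01 0.011 0.005 0 1; -0.022 0.028 0.013 0 1; -0.035 0.044 0.02 0 1; -0.051 0.058 0.027 0 1; -0.068 0.071 0.032 0 1",
)

```text
clock: 20.25
tcp_pos: [0.4559, -0.3359, 0.0427]
eef_rot: [-2.527, 1.574, 0.08]
ft_force: [6.2, 1.4, 0.3]
opening: 1.002
grip_force: 2.6
```

Call:
send_rows(
  moves="-0.018 0.012 0.005 0 1; -0.037 0.022 0.008 0 1; -0.057 0.03 0.011 0 1; -0.078 0.037 0.012 0 1; -0.1 0.042 0.012 0 1",
)

```text
clock: 20.88
tcp_pos: [0.375, -0.2641, 0.0401]
eef_rot: [-2.528, 1.575, 0.078]
ft_force: [5.3, -2.5, 2.9]
opening: 1.0
grip_force: 2.6
```

```bash
python3 arc.py 1 -.2 -.75 -.1; python3 sp.py | tail -1; python3 cam.py
```

```text
t 20.875 p [ 0.375  -0.2641  0.0401] F [ 5.3 -2.5  2.9]
-0.2 [ 0.019 -0.004  0.003]
-0.3 [-0.003  0.001  0.003]
-0.4 [-0.025  0.004  0.002]
-0.5 [-0.047  0.005 -0.   ]
-0.6 [-0.068  0.004 -0.003]
-0.7 [-0.09   0.001 -0.008]
now (((-2.8575096130371094, 5.519447326660156), (82.92927551269531, 98.30459594726562), 33.71048355102539), array([89., 89., 95.]), np.uint64(1664))
red 101 356.7 227.8 351 363 216 236
head [395.10020403 210.84987155]
```

Call:
send_rows(
  moves="-0.016 0.003 -0.001 0 1; -0.032 0.005 -0.001 0 1; -0.047 0.005 -0.002 0 1; -0.055 0.005 -0.003 0 1; -0.055 0.005 -0.003 0 1",
)

```text
clock: 21.6
tcp_pos: [0.346, -0.2183, 0.0495]
eef_rot: [-2.529, 1.573, 0.081]
ft_force: [2.0, -3.5, 2.5]
opening: 1.0
grip_force: 1.9
```

```bash
python3 arc.py 1 -.5 -.75 -.05; python3 sp.py | tail -1; python3 - <<'E'
from plan import *
T,S=read_camera('top'),read_camera('side')
im=np.zeros((600,800,3),np.uint8)
im[:,:]=cv2.resize(T['frame'][150:270,280:440],(800,600),interpolation=cv2.INTER_CUBIC)
im[400:,600:]=cv2.resize(S['frame'][140:230,250:340],(200,200),interpolation=cv2.INTER_CUBIC)
cv2.imwrite('pics/v3.png',im[:,:,::-1])
E
```

```text
t 21.6 p [ 0.346  -0.2183  0.0495] F [ 2.  -3.5  2.5]
-0.5 [ 0.008 -0.     0.003]
-0.55 [-0.003 -0.     0.001]
-0.6 [-0.014 -0.001 -0.001]
-0.65 [-0.024 -0.002 -0.002]
-0.7 [-0.035 -0.004 -0.005]
now (((2.341775894165039, 0.9193000793457031), (82.63388061523438, 80.42131805419922), 25.49283790588379), array([88., 88., 94.]), np.uint64(1544))
```

View pics/v3.png

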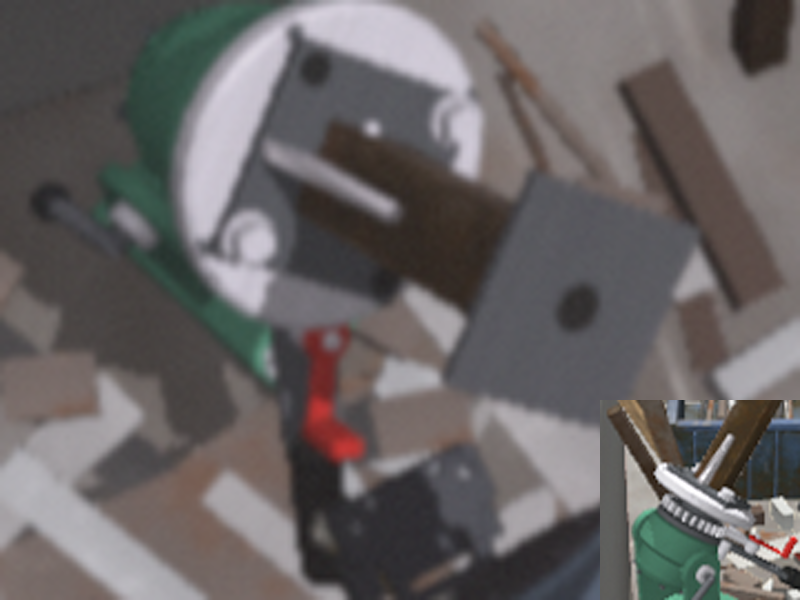

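```bash
cat > gt.py <<'E'
from plan import *; import sys
def ang(T,u,v,zl):
    o,d=ray(T,u,v); n=M[:,2]; t=((A+zl*n-o)@n)/(d@n); q=M.T@(o+t*d-A); return q[:2].round(4),np.degrees(np.arctan2(q[1],q[0])).round(1)
E
python3 - <<'E'
from gt import *
T=read_camera('top')
print('tip now',ang(T,333-.4,179.6-.4,.047),'upper',ang(T,280+400/5-.4,150+212/5-.4,.115))
print('tip start',ang(T,332.1,196.1,.047))
for n,P in dict(c1=(537,172),c2=(697,235),c3=(605,422),c4=(447,378),hole=(578,307)).items(): print(n,ang(T,280+P[0]/5-.4,150+P[1]/5-.4,.2))
# foot-plate corners z~.044?
for P in((295,35),(205,247)): print(ang(T,280+P[0]/5-.4,150+P[1]/5-.4,.044))
E
```

```text
tip now (array([0.0405, 0.0195]), np.float64(25.7)) upper (array([0.0214, 0.0089]), np.float64(22.6))
tip start (array([0.014 , 0.0426]), np.float64(71.8))
c1 (array([ 0.0534, -0.018 ]), np.float64(-18.7))
c2 (array([-0.0182, -0.05  ]), np.float64(-110.0))
c3 (array([-0.0465,  0.0187]), np.float64(158.1))
c4 (array([0.021 , 0.0513]), np.float64(67.7))
hole (array([-0.0004,  0.    ]), np.float64(175.9))
(array([ 0.0645, -0.0191]), np.float64(-16.5))
(array([0.0271, 0.063 ]), np.float64(66.7))
```

```bash
python3 - <<'E'
from plan import *
T=tcp(-.56,-1,.022); print(rel(T+[0,0,.006]).round(3), rel(T+[0,0,.055]).round(3), rel(p+[0,0,.055]).round(3))
for t in np.arange(-.55,.2,.1): print(t.round(2),rel(tcp(t,-1,0)+[0,0,.006]).round(3))
E
```

```text
[-0.065 -0.009 -0.011] [-0.072 -0.014 -0.06 ] [-0.007 -0.006 -0.054]
-0.55 [-0.042 -0.006 -0.007]
-0.45 [-0.02  -0.002 -0.002]
-0.35 [ 0.002 -0.001  0.001]
-0.25 [ 0.023 -0.001  0.004]
-0.15 [ 0.045 -0.003  0.005]
-0.05 [ 0.067 -0.007  0.005]
0.05 [ 0.088 -0.013  0.004]
0.15 [ 0.109 -0.021  0.002]
```

Call:
send_rows(
  moves="0.008 0.004 -0.03 0 1; 0.002 0 -0.055 0 1; -0.055 -0.01 -0.06 0 1; -0.072 -0.014 -0.05 0 1; -0.067 -0.009 -0.011 0 1",
)

```text
clock: 22.42
tcp_pos: [0.3232, -0.1553, 0.0698]
eef_rot: [-2.53, 1.57, 0.081]
ft_force: [0.8, -1.2, 0.8]
opening: 0.999
grip_force: 0.0
```

Call:
send_rows(
  moves="0 0 0 0 1; 0.025 0.003 0.004 0 1; 0.047 0.007 0.009 0 1; 0.069 0.008 0.012 0 1; 0.09 0.008 0.015 0 1",
)

```text
clock: 23.05
tcp_pos: [0.3562, -0.2372, 0.0421]
eef_rot: [-2.527, 1.573, 0.087]
ft_force: [-0.7, -0.6, 0.4]
opening: 0.997
grip_force: 0.0
```

Call:
send_rows(
  moves="0.022 -0.002 0.001 0 1; 0.044 -0.006 0.001 0 1; 0.06 -0.01 0.001 0 1; 0.06 -0.01 0.001 0 1",
)

```text
clock: 23.55
tcp_pos: [0.3919, -0.2854, 0.0341]
eef_rot: [-2.528, 1.573, 0.086]
ft_force: [0.7, -0.3, -0.2]
opening: 1.002
grip_force: 0.0
```

```bash
python3 arc.py -1 -.05 .2 .05; python3 sp.py | tail -1; python3 - <<'E'
from plan import *
# where is the red pad? -> lever angle
T=read_camera('top'); S=read_camera('side')
for n,c,(x0,x1,y0,y1) in(('t',T,(320,420,195,270)),('s',S,(285,345,180,225))):
    h=cv2.cvtColor(c['frame'],cv2.COLOR_RGB2HSV); m=((h[...,0]<8)|(h[...,0]>172))&(h[...,1]>150)&(h[...,2]>90)
    mm=np.zeros_like(m); mm[y0:y1,x0:x1]=m[y0:y1,x0:x1]; ys,xs=np.nonzero(mm); print(n,len(xs),xs.mean() if len(xs) else 0,ys.mean() if len(xs) else 0)
# faceplate ellipse -> independent slope direction
g=T['frame'].astype(int); m=((g.min(2)>165)).astype(np.uint8); m[:, :305]=0; m[:,385:]=0; m[:140]=0; m[225:]=0
m=cv2.morphologyEx(m,cv2.MORPH_CLOSE,np.ones((3,3))); k,l,st,_=cv2.connectedComponentsWithStats(m); i=1+st[1:,4].argmax(); print(st[i])
h=cv2.convexHull(np.argwhere(l==i)[:,::-1].astype(np.int32)).reshape(-1,2); print('ellipse',cv2.fitEllipse(h.astype(np.float32)),len(h))
print('predicted disc c',proj(T,A+M@[0,0,.036])); th=np.linspace(0,6.283,90); print('pred ellipse',cv2.fitEllipse(proj(T,A+(M@np.array([.07*np.cos(th),.07*np.sin(th),.036+0*th])).T).astype(np.float32)))
E
```

```text
t 23.55 p [ 0.3919 -0.2854  0.0341] F [ 0.7 -0.3 -0.2]
-0.05 [-0.015  0.003 -0.   ]
0.0 [-0.004  0.001 -0.001]
0.05 [ 0.006 -0.003 -0.001]
0.1 [ 0.017 -0.006 -0.002]
0.15 [ 0.027 -0.01  -0.003]
now (((-3.8884735107421875, -2.1664962768554688), (94.85630798339844, 82.26040649414062), 26.94566535949707), array([89., 89., 95.]), np.uint64(1611))
t 40 368.325 212.325
s 44 323.95454545454544 196.27272727272728
[317 147  59  50 836]
ellipse ((346.1808166503906, 181.19320678710938), (55.60597229003906, 67.69348907470703), 23.18608856201172) 19
predicted disc c [347.6721539 183.5179385]
pred ellipse ((346.7779541015625, 182.7944793701172), (56.35499572753906, 69.317138671875), 30.28329849243164)
```

Call:
send_rows(
  moves="0.01 -0.003 -0.001 0 1; 0.018 -0.006 -0.002 0 1; 0.018 -0.006 -0.002 0 1; 0.006 0.01 -0.008 0 1; 0.006 0.045 -0.025 0 1",
)

```text
clock: 24.32
tcp_pos: [0.3523, -0.3125, 0.0523]
eef_rot: [-2.529, 1.57, 0.089]
ft_force: [1.4, -1.0, 0.1]
opening: 0.998
grip_force: 0.0
```

```bash
python3 - <<'E'
from plan import *
print(p, s['ft_force'].round(1))
for g,o in ((.025,.05),(.025,0),(0.003,0)): print(g,o,rel(tcp(.12,1,g)+f*o+[0,0,.006+o*.3]).round(3))
E
```

```text
[ 0.35225322 -0.31254367  0.05232273] [ 1.4 -1.   0.1]
0.025 0.05 [ 0.089 -0.037 -0.011]
0.025 0 [ 0.075 -0.082  0.011]
0.003 0 [ 0.055 -0.072  0.015]
```

Call:
send_rows(
  moves="0.05 0 -0.01 0 1; 0.09 -0.02 -0.011 0 1; 0.09 -0.05 0 0 1; 0.076 -0.082 0.011 0 1; 0.076 -0.082 0.011 0 1",
)

```text
clock: 24.95
tcp_pos: [0.461, -0.3417, 0.0396]
eef_rot: [-2.529, 1.569, 0.089]
ft_force: [-0.1, -0.3, -0.4]
opening: 1.001
grip_force: 0.0
```

```bash
python3 arc.py 1 .1 -.7 -.1; python3 sp.py | tail -1; cat > red.py <<'E'
from plan import *
def pad(w=(0,0)):
    T=read_camera('top'); S=read_camera('side'); P=[]
    for c,(x0,x1,y0,y1) in((T,(320,420,185,270)),(S,(285,345,180,225))):
        h=cv2.cvtColor(c['frame'],cv2.COLOR_RGB2HSV); m=((h[...,0]<8)|(h[...,0]>172))&(h[...,1]>150)&(h[...,2]>90)
        mm=np.zeros_like(m); mm[y0:y1,x0:x1]=m[y0:y1,x0:x1]; ys,xs=np.nonzero(mm); P.append((xs.mean(),ys.mean(),len(xs)))
    q,e=tri(T,P[0][:2],S,P[1][:2]); q=M.T@(q-A); return P,q.round(3),e.round(4),'lever~',np.arctan2(-q[1],-q[0]).round(3)
if __name__=='__main__': print(pad())
E
python3 red.py
```

```text
t 24.95 p [ 0.461  -0.3417  0.0396] F [-0.1 -0.3 -0.4]
0.1 [-0.027  0.015  0.005]
0.0 [-0.047  0.025  0.008]
-0.1 [-0.067  0.033  0.011]
-0.2 [-0.088  0.04   0.012]
-0.3 [-0.11   0.044  0.012]
-0.4 [-0.132  0.047  0.011]
-0.5 [-0.154  0.048  0.01 ]
-0.6 [-0.175  0.047  0.007]
now (((-1.3724479675292969, -0.4181632995605469), (88.59744262695312, 80.88101959228516), 25.248939514160156), array([89., 90., 95.]), np.uint64(1429))
 ** On entry to DLASCL parameter number  4 had an illegal value
 ** On entry to DLASCL parameter number  4 had an illegal value
 ** On entry to DLASCL parameter number  4 had an illegal value
 ** On entry to DLASCL parameter number  4 had an illegal value
 ** On entry to DLASCL parameter number  5 had an illegal value
 ** On entry to DLASCL parameter number  4 had an illegal valuered.py:6: RuntimeWarning: Mean of empty slice.
  mm=np.zeros_like(m); mm[y0:y1,x0:x1]=m[y0:y1,x0:x1]; ys,xs=np.nonzero(mm); P.append((xs.mean(),ys.mean(),len(xs)))
  ret = ret.dtype.type(ret / rcount)
Traceback (most recent call last):
  File "red.py", line 8, in <module>
    if __name__=='__main__': print(pad())
                                   ~~~^^
  File "red.py", line 7, in pad
    q,e=tri(T,P[0][:2],S,P[1][:2]); q=M.T@(q-A); return P,q.round(3),e.round(4),'lever~',np.arctan2(-q[1],-q[0]).round(3)
        ~~~^^^^^^^^^^^^^^^^^^^^^^^
  File "h.py", line 10, in tri
    t=np.linalg.lstsq(np.c_[d1,-d2],o2-o1,rcond=None)[0]
      ~~~~~~~~~~~~~~~^^^^^^^^^^^^^^^^^^^^^^^^^^^^^^^^
numpy.linalg.LinAlgError: SVD did not converge in Linear Least Squares
```

Call:
send_rows(
  moves="-0.027 0.015 0.005 0 1; -0.047 0.025 0.008 0 1; -0.067 0.033 0.011 0 1; -0.088 0.04 0.012 0 1; -0.11 0.044 0.012 0 1",
)

```text
clock: 25.72
tcp_pos: [0.3726, -0.2647, 0.0393]
eef_rot: [-2.527, 1.576, 0.081]
ft_force: [5.1, -3.9, 2.7]
opening: 1.0
grip_force: 2.5
```

Call:
send_rows(
  moves="-0.011 0.002 0 0 1; -0.011 0.002 0 0 1",
)

```text
clock: 25.98
tcp_pos: [0.3661, -0.2553, 0.0405]
eef_rot: [-2.528, 1.574, 0.084]
ft_force: [1.4, -3.8, 1.2]
opening: 1.003
grip_force: 1.7
```

```bash
python3 arc.py 1 -.3 -.7 -.1; python3 sp.py | tail -1; python3 red.py 2>&1|tail -1
```

```text
t 25.975 p [ 0.3661 -0.2553  0.0405] F [ 1.4 -3.8  1.2]
-0.3 [ 0.009 -0.003  0.002]
-0.4 [-0.013 -0.     0.001]
-0.5 [-0.035  0.001 -0.001]
-0.6 [-0.057 -0.    -0.004]
now (((-0.6193981170654297, 7.978862762451172), (86.52415466308594, 96.85736846923828), 14.851288795471191), array([89., 89., 95.]), np.uint64(1677))
([(np.float64(354.68224299065423), np.float64(228.58878504672896), 107), (np.float64(329.56), np.float64(203.3), 50)], array([-0.107,  0.05 ,  0.02 ]), np.float64(0.0017), 'lever~', np.float64(-0.437))
```

```bash
sed -i 's/def head(T,img):/def head(T,img,th=14,op=3):/; s/<14)/<th)/; s/np.ones((3,3)))/np.ones((op,op)))/' sp.py; cat > sp2.py <<'E'
from sp import *
T=read_camera('top'); out=[]
fr=np.mean([T['frame']]+[read_camera('top')['frame'] for _ in range(3)],0).astype(np.uint8)
for th in (7,9,11,14):
    for op in (3,7,11,15):
        r=head(T,fr,th,op)[0]
        a=r[2]%90; out.append((round(a-90 if a>60 else a,1),[round(x) for x in r[1]],[round(x,1) for x in r[0]]))
for o in out:
    if max(o[1])<90 and min(o[1])>76: print(o)
E
python3 sp2.py
```

```text
(16.4, [81, 80], [1.1, 1.2])
(16.4, [81, 80], [1.1, 1.2])
(16.4, [81, 79], [1.2, 0.9])
(18.3, [79, 79], [-0.1, 0.9])
(17.7, [81, 82], [0.9, 2.0])
(17.7, [81, 82], [0.9, 2.0])
(21.2, [80, 81], [-0.6, 1.8])
(17.0, [83, 84], [0.6, 2.6])
(21.2, [83, 83], [-1.0, 2.6])
(17.1, [84, 85], [1.1, 2.0])
(21.2, [83, 84], [-0.8, 2.1])
```

Call:
send_rows(
  moves="-0.013 0 0.001 0 1; -0.026 0.001 0 0 1; -0.038 0.001 -0.001 0 1; -0.05 0 -0.003 0 1; -0.05 0 -0.003 0 1",
)

```text
clock: 26.95
tcp_pos: [0.3438, -0.2107, 0.0497]
eef_rot: [-2.528, 1.572, 0.086]
ft_force: [1.8, -4.7, 3.0]
opening: 0.995
grip_force: 2.1
```

Call:
send_rows(
  moves="-0.005 0 -0.001 0 1; -0.005 0 -0.001 0 1",
)

```text
clock: 27.2
tcp_pos: [0.3427, -0.2084, 0.0511]
eef_rot: [-2.528, 1.575, 0.08]
ft_force: [7.6, -10.8, -8.4]
opening: 1.0
grip_force: 6.5
```

```bash
python3 arc.py 1 -.5 -.7 -.1; python3 sp2.py;  python3 red.py 2>&1|tail -1
```

```text
t 27.2 p [ 0.3427 -0.2084  0.0511] F [  7.6 -10.8  -8.4]
-0.5 [0.019 0.001 0.003]
-0.6 [-0.003  0.    -0.001]
(6.0, [83, 77], [1.1, 0.3])
(6.4, [83, 77], [0.9, 0.3])
(6.4, [83, 77], [1.1, 0.3])
(9.6, [80, 77], [1.6, -0.0])
(3.4, [85, 79], [1.4, -0.5])
(3.4, [85, 79], [1.4, -0.5])
(8.2, [84, 78], [0.8, -0.2])
(9.0, [81, 78], [1.8, 0.1])
(3.4, [87, 79], [1.1, -0.5])
(3.4, [87, 79], [1.1, -0.5])
(8.5, [87, 79], [-0.9, 0.1])
(9.0, [82, 79], [1.0, 0.4])
([(np.float64(342.41346153846155), np.float64(232.68269230769232), 104), (np.float64(330.7708333333333), np.float64(206.14583333333334), 48)], array([-0.089,  0.075,  0.019]), np.float64(0.0002), 'lever~', np.float64(-0.696))
```

```bash
cat > ls.py <<'E'
from plan import *
def seg(T,img,show=True):
    g=cv2.cvtColor(img,cv2.COLOR_RGB2GRAY); sg=cv2.createLineSegmentDetector().detect(g)[0].reshape(-1,4); out=[]
    for zl,d0,tag in((.2,.040,'head'),(.044,.046,'foot')):
        n=M[:,2]; acc=[]
        for u,v,a,b in sg:
            Q=[]
            for x,y in((u,v),(a,b)):
                o,d=ray(T,x,y); t=((A+zl*n-o)@n)/(d@n); Q.append((M.T@(o+t*d-A))[:2])
            Q=np.array(Q); e=Q[1]-Q[0]; L=np.linalg.norm(e)
            if L<.03 or L>.1: continue
            e/=L; nn=np.array([-e[1],e[0]]); dist=abs(Q[0]@nn); mid=abs(Q.mean(0)@e)
            if abs(dist-d0)<.005 and mid<.02:
                an=np.degrees(np.arctan2(e[1],e[0]))%90; an=an-90 if an>60 else an; acc.append((round(an,1),round(L*1000),round(dist*1000,1),Q.mean(0).round(3).tolist()))
        out.append((tag,acc))
    return out
if __name__=='__main__':
    T=read_camera('top'); fr=np.mean([T['frame']]+[read_camera('top')['frame'] for _ in range(5)],0).astype(np.uint8)
    cv2.imwrite('pics/ls_%05.1f.png'%s['clock'],fr[:,:,::-1])
    for tag,a in seg(T,fr):
        for x in a: print(tag,x)
E
python3 ls.py; python3 - <<'E'
from ls import *
T=read_camera('top')
print('START')
for tag,a in seg(T,cv2.imread('pics/top0.png')[:,:,::-1].copy()):
    for x in a: print(tag,x)
# gusset/bright strip near the tube: bright pixels along the ridge
E
```

```text
head (np.float64(3.4), 77, np.float64(40.4), [-0.001, 0.04])
head (np.float64(3.8), 39, np.float64(42.6), [0.042, 0.012])
foot (np.float64(4.7), 88, np.float64(45.2), [0.012, -0.044])
foot (np.float64(2.8), 45, np.float64(50.5), [0.05, 0.021])
foot (np.float64(7.4), 83, np.float64(47.5), [-0.001, 0.048])
START
head (np.float64(-17.0), 32, np.float64(38.9), [-0.032, 0.029])
foot (np.float64(-17.7), 52, np.float64(49.7), [0.033, 0.042])
foot (np.float64(-16.7), 60, np.float64(49.7), [0.049, -0.009])
foot (np.float64(-18.4), 38, np.float64(44.8), [-0.011, -0.043])
```

```bash
python3 - <<'E'
from plan import *
T=tcp(-.61,-1,.02); print(rel(T+[0,0,.006]).round(3), rel(T+[0,0,.055]).round(3))
for t in np.arange(-.6,.0,.1): print(t.round(2),rel(tcp(t,-1,0)+[0,0,.006]).round(3))
E
```

```text
[-0.063 -0.01  -0.014] [-0.07  -0.015 -0.062]
-0.6 [-0.042 -0.006 -0.009]
-0.5 [-0.021 -0.002 -0.004]
-0.4 [0.001 0.001 0.   ]
-0.3 [0.023 0.001 0.003]
-0.2 [0.045 0.    0.005]
-0.1 [ 0.066 -0.003  0.006]
```

Call:
send_rows(
  moves="0.01 0.004 -0.03 0 1; 0.004 0 -0.055 0 1; -0.055 -0.01 -0.063 0 1; -0.072 -0.015 -0.05 0 1; -0.064 -0.01 -0.014 0 1",
)

```text
clock: 28.48
tcp_pos: [0.3212, -0.1467, 0.0749]
eef_rot: [-2.53, 1.569, 0.086]
ft_force: [0.3, -0.6, -0.3]
opening: 1.0
grip_force: 0.0
```

Call:
send_rows(
  moves="0 0 0 0 1; 0.022 0.004 0.005 0 1; 0.043 0.008 0.01 0 1; 0.065 0.011 0.014 0 1; 0.087 0.011 0.017 0 1",
)

```text
clock: 29.1
tcp_pos: [0.3506, -0.2271, 0.0456]
eef_rot: [-2.527, 1.572, 0.09]
ft_force: [-0.2, 0.3, 0.5]
opening: 0.999
grip_force: 0.3
```

Call:
send_rows(
  moves="0.009 0 0.001 0 1; 0.009 0 0.001 0 1; -0.006 0 0 0 1; -0.006 0.04 -0.015 0 1",
)

```text
clock: 29.6
tcp_pos: [0.311, -0.2384, 0.0565]
eef_rot: [-2.53, 1.567, 0.09]
ft_force: [-0.3, -0.2, 0.4]
opening: 1.004
grip_force: 0.0
```

```bash
python3 ls.py; python3 red.py 2>&1|tail -1; python3 - <<'E'
from plan import *
print(p,s['clock'],s['ft_force'].round(1))
for g,o in ((.03,.05),(.03,0),(0.003,0)): print(g,o,rel(tcp(-.25,1,g)+f*o+[0,0,.006+o*.3]).round(3))
E
```

```text
head (np.float64(3.4), 77, np.float64(40.4), [-0.001, 0.04])
head (np.float64(4.4), 39, np.float64(42.7), [0.042, 0.012])
foot (np.float64(4.5), 88, np.float64(45.1), [0.012, -0.044])
foot (np.float64(3.5), 54, np.float64(50.8), [0.05, 0.016])
foot (np.float64(7.2), 87, np.float64(47.6), [-0.003, 0.048])
([(np.float64(359.9646017699115), np.float64(226.6637168141593), 113), (np.float64(328.41818181818184), np.float64(202.36363636363637), 55)], array([-0.114,  0.038,  0.019]), np.float64(0.0011), 'lever~', np.float64(-0.322))
[ 0.31196721 -0.2403571   0.0562455 ] 30.0 [ 0.1 -0.4 -0.7]
0.03 0.05 [ 0.104 -0.004 -0.004]
0.03 0 [ 0.089 -0.049  0.018]
0.003 0 [ 0.062 -0.046  0.017]
```

Call:
send_rows(
  moves="0.05 0 -0.006 0 1; 0.1 -0.004 -0.005 0 1; 0.095 -0.03 0.01 0 1; 0.089 -0.049 0.018 0 1; 0.089 -0.049 0.018 0 1",
)

```text
clock: 30.62
tcp_pos: [0.3962, -0.2942, 0.0312]
eef_rot: [-2.529, 1.569, 0.089]
ft_force: [-0.1, -0.2, 0.4]
opening: 0.999
grip_force: 0.0
```

```bash
python3 arc.py 1 -.2 -.5 -.05
```

```text
t 30.625 p [ 0.3962 -0.2942  0.0312] F [-0.1 -0.2  0.4]
-0.2 [-0.018  0.001 -0.002]
-0.25 [-0.029  0.004 -0.002]
-0.3 [-0.04   0.006 -0.002]
-0.35 [-0.051  0.008 -0.002]
-0.4 [-0.062  0.009 -0.003]
-0.45 [-0.073  0.01  -0.003]
```

Call:
send_rows(
  moves="-0.018 0.001 -0.002 0 1; -0.035 0.005 -0.002 0 1; -0.05 0.008 -0.002 0 1; -0.05 0.008 -0.002 0 1",
)

```text
clock: 31.12
tcp_pos: [0.3657, -0.2547, 0.0399]
eef_rot: [-2.528, 1.572, 0.088]
ft_force: [-0.2, 0.3, 0.4]
opening: 0.999
grip_force: 0.0
```

Call:
send_rows(
  moves="-0.007 0.001 0 0 1; -0.007 0.001 0 0 1",
)

```text
clock: 31.38
tcp_pos: [0.3622, -0.2492, 0.0405]
eef_rot: [-2.528, 1.572, 0.087]
ft_force: [0.0, 0.6, 1.1]
opening: 1.001
grip_force: 0.0
```

```bash
python3 arc.py 1 -.35 -.5 -.05; python3 ls.py;  python3 red.py 2>&1|tail -1
```

```text
t 31.375 p [ 0.3622 -0.2492  0.0405] F [0.  0.6 1.1]
-0.35 [ 0.005 -0.002  0.001]
-0.4 [-0.006 -0.001  0.   ]
-0.45 [-0.017 -0.    -0.001]
-0.5 [-0.028  0.    -0.002]
head (np.float64(2.1), 43, np.float64(40.7), [0.015, 0.041])
head (np.float64(3.4), 39, np.float64(42.6), [0.042, 0.012])
foot (np.float64(4.6), 88, np.float64(45.2), [0.012, -0.044])
foot (np.float64(3.4), 63, np.float64(50.9), [0.05, 0.01])
foot (np.float64(9.1), 38, np.float64(48.3), [-0.027, 0.045])
([(np.float64(353.0), np.float64(229.41176470588235), 102), (np.float64(330.25), np.float64(203.84615384615384), 52)], array([-0.105,  0.054,  0.02 ]), np.float64(0.0024), 'lever~', np.float64(-0.475))
```

Call:
send_rows(
  moves="-0.006 0 0 0 1; -0.012 0 0 0 1",
)

```text
clock: 32.02
tcp_pos: [0.3571, -0.2388, 0.0424]
eef_rot: [-2.528, 1.573, 0.085]
ft_force: [1.1, -3.8, 3.1]
opening: 0.999
grip_force: 1.7
```

Call:
send_rows(
  moves="-0.006 0 0 0 1; -0.006 0 0 0 1",
)

```text
clock: 32.28
tcp_pos: [0.3543, -0.2331, 0.0432]
eef_rot: [-2.528, 1.572, 0.086]
ft_force: [1.6, -2.3, 2.6]
opening: 1.001
grip_force: 1.2
```

```bash
python3 arc.py 1 -.4 -.5 -.05; python3 ls.py;  python3 red.py 2>&1|tail -1
```

```text
t 32.275 p [ 0.3543 -0.2331  0.0432] F [ 1.6 -2.3  2.6]
-0.4 [ 0.012 -0.001  0.   ]
-0.45 [ 0.002 -0.    -0.   ]
head (np.float64(3.4), 77, np.float64(40.4), [-0.001, 0.04])
head (np.float64(3.9), 39, np.float64(42.6), [0.042, 0.012])
foot (np.float64(4.6), 88, np.float64(45.2), [0.012, -0.044])
foot (np.float64(3.3), 64, np.float64(50.9), [0.05, 0.01])
foot (np.float64(7.3), 83, np.float64(47.6), [-0.001, 0.048])
([(np.float64(348.9252336448598), np.float64(231.0), 107), (np.float64(330.2291666666667), np.float64(204.83333333333334), 48)], array([-0.099,  0.062,  0.019]), np.float64(0.0001), 'lever~', np.float64(-0.559))
```

Call:
send_rows(
  moves="-0.008 0 -0.001 0 1; -0.015 0 -0.001 0 1; -0.015 0 -0.001 0 1",
)

```text
clock: 33.05
tcp_pos: [0.3478, -0.2204, 0.0464]
eef_rot: [-2.528, 1.573, 0.085]
ft_force: [2.5, -4.2, 2.1]
opening: 0.997
grip_force: 1.9
```

```bash
python3 ls.py;  python3 red.py 2>&1|tail -1; python3 - <<'E'
from plan import *
T=tcp(-.55,-1,.02); print(p,rel(T+[0,0,.006]).round(3), rel(T+[0,0,.055]).round(3))
for t in np.arange(-.6,.3,.1): print(t.round(2),rel(tcp(t,-1,0)+[0,0,.006]).round(3))
E
```

```text
head (np.float64(3.2), 77, np.float64(40.5), [-0.001, 0.04])
head (np.float64(4.1), 39, np.float64(42.7), [0.042, 0.012])
foot (np.float64(4.5), 88, np.float64(45.2), [0.012, -0.044])
foot (np.float64(2.9), 45, np.float64(50.6), [0.05, 0.021])
foot (np.float64(6.3), 93, np.float64(47.8), [-0.006, 0.047])
([(np.float64(345.74545454545455), np.float64(232.14545454545456), 110), (np.float64(331.02272727272725), np.float64(205.61363636363637), 44)], array([-0.095,  0.069,  0.019]), np.float64(0.0008), 'lever~', np.float64(-0.627))
[ 0.34764389 -0.22034384  0.04598078] [-0.064 -0.008 -0.013] [-0.071 -0.013 -0.061]
-0.6 [-0.055 -0.008 -0.012]
-0.5 [-0.034 -0.003 -0.007]
-0.4 [-0.013 -0.001 -0.003]
-0.3 [ 0.009  0.    -0.   ]
-0.2 [ 0.031 -0.001  0.001]
-0.1 [ 0.053 -0.004  0.002]
-0.0 [ 0.075 -0.01   0.002]
0.1 [ 0.095 -0.016  0.   ]
0.2 [ 0.116 -0.025 -0.003]
```

Call:
send_rows(
  moves="-0.006 0 -0.001 0 1; -0.012 0 -0.001 0 1; -0.012 0 -0.001 0 1",
)

```text
clock: 33.83
tcp_pos: [0.3423, -0.2098, 0.0487]
eef_rot: [-2.528, 1.572, 0.086]
ft_force: [2.2, -4.9, 3.5]
opening: 0.998
grip_force: 2.2
```

```bash
python3 ls.py;  python3 red.py 2>&1|tail -1; python3 - <<'E'
from plan import *
T=tcp(-.6,-1,.02); print(p,rel(T+[0,0,.006]).round(3), rel(T+[0,0,.055]).round(3))
for t in np.arange(-.6,.3,.1): print(t.round(2),rel(tcp(t,-1,0)+[0,0,.006]).round(3))
E
```

```text
head (np.float64(2.0), 74, np.float64(40.8), [-0.0, 0.041])
head (np.float64(2.3), 39, np.float64(42.8), [0.042, 0.012])
foot (np.float64(3.1), 88, np.float64(45.1), [0.01, -0.045])
foot (np.float64(1.6), 73, np.float64(50.8), [0.051, 0.003])
([(np.float64(342.6981132075472), np.float64(232.33962264150944), 106), (np.float64(331.1063829787234), np.float64(205.93617021276594), 47)], array([-0.09 ,  0.074,  0.02 ]), np.float64(0.0014), 'lever~', np.float64(-0.692))
[ 0.34226116 -0.20989281  0.04858621] [-0.063 -0.011 -0.015] [-0.069 -0.016 -0.063]
-0.6 [-0.043 -0.008 -0.011]
-0.5 [-0.022 -0.003 -0.006]
-0.4 [-0.001 -0.001 -0.002]
-0.3 [0.021 0.    0.001]
-0.2 [ 0.043 -0.001  0.002]
-0.1 [ 0.065 -0.004  0.003]
-0.0 [ 0.087 -0.01   0.003]
0.1 [ 0.107 -0.016  0.001]
0.2 [ 0.128 -0.025 -0.002]
```

Call:
send_rows(
  moves="0.01 0.004 -0.03 0 1; 0.004 0 -0.055 0 1; -0.055 -0.011 -0.063 0 1; -0.071 -0.016 -0.05 0 1; -0.064 -0.011 -0.015 0 1",
)

```text
clock: 34.85
tcp_pos: [0.3226, -0.1495, 0.0734]
eef_rot: [-2.53, 1.569, 0.086]
ft_force: [0.2, -0.5, -0.5]
opening: 1.001
grip_force: 0.0
```

Call:
send_rows(
  moves="0 0 0 0 1; 0.022 0.003 0.005 0 1; 0.043 0.008 0.01 0 1; 0.065 0.011 0.014 0 1; 0.087 0.011 0.017 0 1",
)

```text
clock: 35.48
tcp_pos: [0.3523, -0.2301, 0.0441]
eef_rot: [-2.527, 1.572, 0.09]
ft_force: [-0.9, 0.8, 0.7]
opening: 1.0
grip_force: 0.2
```

Call:
send_rows(
  moves="0.025 0 0.001 0 1; 0.025 0 0.001 0 1; 0.008 0 0 0 1; 0.008 0.045 -0.015 0 1; 0.06 0.045 -0.02 0 1",
)

```text
clock: 36.1
tcp_pos: [0.3348, -0.3024, 0.0511]
eef_rot: [-2.526, 1.571, 0.094]
ft_force: [2.4, -1.3, -0.2]
opening: 1.0
grip_force: 0.0
```

```bash
python3 ls.py; python3 red.py 2>&1|tail -1; python3 - <<'E'
from plan import *
print(p,s['clock'],s['ft_force'].round(1))
for g,o in ((.03,.05),(.03,0)): print(g,o,rel(tcp(-.2,1,g)+f*o+[0,0,.006+o*.3]).round(3))
for t in (-.2,-.3,-.4,-.45,-.5): print(t,rel(tcp(t,1,0)+[0,0,.006]).round(3))
E
```

```text
head (np.float64(1.7), 69, np.float64(40.8), [-0.003, 0.041])
head (np.float64(2.1), 39, np.float64(42.7), [0.042, 0.012])
foot (np.float64(3.2), 88, np.float64(45.1), [0.01, -0.045])
foot (np.float64(3.2), 65, np.float64(50.6), [0.051, -0.01])
([(np.float64(364.5811965811966), np.float64(223.13675213675214), 117), (np.float64(328.0188679245283), np.float64(200.9056603773585), 53)], array([-0.119,  0.027,  0.02 ]), np.float64(0.0061), 'lever~', np.float64(-0.222))
[ 0.33771958 -0.3043898   0.05036818] 36.5 [0.1 0.2 0.6]
0.03 0.05 [ 0.045 -0.014 -0.001]
0.03 0 [ 0.031 -0.059  0.021]
-0.2 [ 0.001 -0.053  0.021]
-0.3 [-0.02  -0.049  0.021]
-0.4 [-0.042 -0.046  0.02 ]
-0.45 [-0.053 -0.045  0.019]
-0.5 [-0.064 -0.045  0.018]
```

Call:
send_rows(
  moves="0.05 -0.014 -0.001 0 1; 0.04 -0.04 0.012 0 1; 0.032 -0.059 0.021 0 1; 0.001 -0.053 0.021 0 1; -0.02 -0.049 0.021 0 1",
)

```text
clock: 37.12
tcp_pos: [0.3732, -0.2615, 0.0375]
eef_rot: [-2.528, 1.571, 0.088]
ft_force: [1.4, -0.5, 0.2]
opening: 1.001
grip_force: 0.7
```

Call:
send_rows(
  moves="-0.012 0.002 0 0 1; -0.022 0.003 -0.001 0 1; -0.022 0.003 -0.001 0 1",
)

```text
clock: 37.5
tcp_pos: [0.3612, -0.245, 0.0413]
eef_rot: [-2.528, 1.572, 0.088]
ft_force: [1.5, -0.0, -0.6]
opening: 0.995
grip_force: 0.0
```

```bash
python3 arc.py 1 -.4 -.65 -.05; python3 ls.py; python3 red.py 2>&1|tail -1
```

```text
t 37.5 p [ 0.3612 -0.245   0.0413] F [ 1.5 -0.  -0.6]
-0.4 [-0.001  0.     0.   ]
-0.45 [-0.012  0.001 -0.001]
-0.5 [-0.023  0.001 -0.002]
-0.55 [-0.034  0.001 -0.003]
-0.6 [-0.045  0.    -0.005]
head (np.float64(1.7), 41, np.float64(40.9), [0.016, 0.041])
head (np.float64(2.8), 39, np.float64(42.8), [0.042, 0.012])
foot (np.float64(3.2), 88, np.float64(45.1), [0.01, -0.045])
foot (np.float64(1.6), 73, np.float64(50.8), [0.051, 0.003])
foot (np.float64(6.0), 89, np.float64(47.5), [0.005, 0.048])
([(np.float64(351.8979591836735), np.float64(230.09183673469389), 98), (np.float64(330.36), np.float64(204.16), 50)], array([-0.104,  0.056,  0.02 ]), np.float64(0.0016), 'lever~', np.float64(-0.498))
```

Call:
send_rows(
  moves="-0.006 0 0 0 1; -0.012 0.001 -0.001 0 1; -0.012 0.001 -0.001 0 1",
)

```text
clock: 38.28
tcp_pos: [0.3549, -0.2349, 0.0439]
eef_rot: [-2.528, 1.572, 0.087]
ft_force: [0.8, -0.7, 0.2]
opening: 1.0
grip_force: 0.4
```

Call:
send_rows(
  moves="-0.006 0 0 0 1; -0.011 0 -0.001 0 1; -0.011 0 -0.001 0 1",
)

```text
clock: 38.65
tcp_pos: [0.3502, -0.2255, 0.0463]
eef_rot: [-2.528, 1.572, 0.087]
ft_force: [3.3, -1.5, 0.7]
opening: 1.001
grip_force: 1.2
```

```bash
python3 arc.py 1 -.5 -.65 -.05; python3 ls.py; python3 red.py 2>&1|tail -1
```

```text
t 38.65 p [ 0.3502 -0.2255  0.0463] F [ 3.3 -1.5  0.7]
-0.5 [-0.  0.  0.]
-0.55 [-0.011 -0.    -0.001]
-0.6 [-0.022 -0.001 -0.003]
-0.65 [-0.033 -0.002 -0.005]
head (np.float64(1.9), 74, np.float64(40.8), [-0.0, 0.041])
head (np.float64(2.6), 39, np.float64(42.9), [0.042, 0.012])
foot (np.float64(3.1), 88, np.float64(45.1), [0.01, -0.045])
foot (np.float64(1.7), 73, np.float64(50.9), [0.051, 0.003])
foot (np.float64(5.8), 90, np.float64(47.6), [0.004, 0.048])
([(np.float64(347.04545454545456), np.float64(231.9), 110), (np.float64(330.7391304347826), np.float64(205.32608695652175), 46)], array([-0.097,  0.066,  0.019]), np.float64(0.0002), 'lever~', np.float64(-0.6))
```

Call:
send_rows(
  moves="-0.006 0 0 0 1; -0.012 0 -0.001 0 1; -0.017 0 -0.002 0 1; -0.017 0 -0.002 0 1",
)

```text
clock: 39.55
tcp_pos: [0.3429, -0.2113, 0.0506]
eef_rot: [-2.528, 1.573, 0.085]
ft_force: [3.4, -3.2, 1.1]
opening: 1.001
grip_force: 1.8
```

```bash
python3 arc.py 1 -.6 -.65 -.05; python3 ls.py; python3 red.py 2>&1|tail -1
```

```text
t 39.55 p [ 0.3429 -0.2113  0.0506] F [ 3.4 -3.2  1.1]
-0.6 [-0.006 -0.001 -0.001]
-0.65 [-0.017 -0.002 -0.002]
head (np.float64(1.4), 76, np.float64(40.7), [0.0, 0.041])
head (np.float64(1.8), 39, np.float64(42.7), [0.042, 0.012])
foot (np.float64(1.7), 93, np.float64(44.8), [0.008, -0.045])
foot (np.float64(1.3), 66, np.float64(50.8), [0.051, 0.007])
foot (np.float64(5.5), 74, np.float64(47.6), [0.004, 0.048])
([(np.float64(342.94545454545454), np.float64(232.29090909090908), 110), (np.float64(331.0208333333333), np.float64(205.95833333333334), 48)], array([-0.09 ,  0.074,  0.019]), np.float64(0.0012), 'lever~', np.float64(-0.686))
```

Call:
send_rows(
  moves="-0.003 0 0 0 1; -0.005 0 -0.001 0 1; -0.005 0 -0.001 0 1",
)

```text
clock: 40.33
tcp_pos: [0.3413, -0.2086, 0.052]
eef_rot: [-2.529, 1.575, 0.081]
ft_force: [6.3, -12.1, -9.8]
opening: 0.999
grip_force: 7.4
```

```bash
python3 ls.py; python3 - <<'E'
from plan import *
print(p,s['clock'],s['ft_force'].round(1),turn())
T=tcp(-.61,-1,.02,t=-.34); print(rel(T+[0,0,.006]).round(3), rel(T+[0,0,.055]).round(3))
E
```

```text
head (np.float64(1.4), 76, np.float64(40.7), [0.0, 0.041])
head (np.float64(1.8), 39, np.float64(42.7), [0.042, 0.012])
foot (np.float64(2.4), 86, np.float64(45.2), [0.011, -0.045])
foot (np.float64(1.4), 63, np.float64(50.8), [0.051, 0.009])
foot (np.float64(5.4), 84, np.float64(47.5), [0.001, 0.048])
[ 0.34133959 -0.20858773  0.05193426] 40.625 [  6.6 -12.5  -9.7] -0.34345416852995825
[-0.044 -0.015 -0.013] [-0.051 -0.02  -0.061]
```

Call:
send_rows(
  moves="0.01 0.004 -0.03 0 1; 0.004 0 -0.055 0 1; -0.045 -0.013 -0.063 -0.17 1; -0.056 -0.02 -0.05 -0.34 1; -0.046 -0.015 -0.014 -0.34 1",
)

```text
clock: 41.25
tcp_pos: [0.3326, -0.1608, 0.074]
eef_rot: [-2.754, 1.113, 0.043]
ft_force: [1.1, -0.6, -1.0]
opening: 1.001
grip_force: 0.0
```

Call:
send_rows(
  moves="0 0 0 0 1; 0 0 0 0 1",
)

```text
clock: 41.5
tcp_pos: [0.3324, -0.1616, 0.0742]
eef_rot: [-2.751, 1.119, 0.046]
ft_force: [0.6, 0.5, 0.4]
opening: 1.0
grip_force: 0.0
```

```bash
python3 arc.py -1 -.6 .65 .1; python3 -c "
from plan import *
print(turn())"
```

```text
t 41.5 p [ 0.3324 -0.1616  0.0742] F [0.6 0.5 0.4]
-0.6 [0.023 0.012 0.007]
-0.5 [0.041 0.024 0.011]
-0.4 [0.061 0.033 0.015]
-0.3 [0.081 0.041 0.018]
-0.2 [0.102 0.047 0.02 ]
-0.1 [0.124 0.051 0.02 ]
-0.0 [0.146 0.054 0.02 ]
0.1 [0.168 0.054 0.018]
0.2 [0.19  0.053 0.016]
0.3 [0.211 0.049 0.012]
0.4 [0.232 0.044 0.007]
0.5 [0.252 0.037 0.001]
0.6 [ 0.271  0.028 -0.005]
-0.0018110427148018634
```

Call:
send_rows(
  moves="0.023 0.012 0.007 0 1; 0.041 0.024 0.011 0 1; 0.061 0.033 0.015 0 1; 0.081 0.041 0.018 0 1; 0.102 0.047 0.02 0 1",
)

```text
clock: 42.12
tcp_pos: [0.3741, -0.2631, 0.038]
eef_rot: [-2.751, 1.12, 0.045]
ft_force: [0.2, 0.7, 0.6]
opening: 1.002
grip_force: 0.3
```

Call:
send_rows(
  moves="0.022 0.004 0 0 1; 0.044 0.007 0 0 1; 0.066 0.007 -0.002 0 1; 0.088 0.006 -0.004 0 1; 0.109 0.002 -0.008 0 1",
)

```text
clock: 42.75
tcp_pos: [0.4506, -0.3408, 0.0357]
eef_rot: [-2.751, 1.12, 0.046]
ft_force: [-1.1, 1.0, 1.3]
opening: 1.001
grip_force: 0.7
```

Call:
send_rows(
  moves="0.021 -0.005 -0.005 0 1; 0.041 -0.012 -0.011 0 1; 0.041 -0.012 -0.011 0 1",
)

```text
clock: 43.12
tcp_pos: [0.4884, -0.3626, 0.0447]
eef_rot: [-2.752, 1.12, 0.043]
ft_force: [-1.1, 0.5, 0.2]
opening: 1.003
grip_force: 0.0
```

```bash
python3 arc.py -1 .45 .75 .05; python3 ls.py; python3 red.py 2>&1|tail -1
```

```text
t 43.125 p [ 0.4884 -0.3626  0.0447] F [-1.1  0.5  0.2]
0.45 [-0.011  0.004  0.004]
0.5 [-0.001 -0.     0.001]
0.55 [ 0.009 -0.004 -0.002]
0.6 [ 0.018 -0.009 -0.006]
0.65 [ 0.027 -0.014 -0.009]
0.7 [ 0.036 -0.019 -0.013]
head (np.float64(2.0), 76, np.float64(40.6), [0.0, 0.041])
head (np.float64(3.7), 51, np.float64(39.0), [-0.004, -0.039])
head (np.float64(0.8), 61, np.float64(42.4), [0.042, 0.003])
foot (np.float64(2.0), 93, np.float64(45.0), [0.008, -0.045])
foot (np.float64(1.2), 66, np.float64(50.8), [0.051, 0.007])
foot (np.float64(5.6), 75, np.float64(47.5), [0.005, 0.048])
([(np.float64(378.0), np.float64(186.0), 1), (np.float64(323.55555555555554), np.float64(194.44444444444446), 9)], array([-0.107, -0.031,  0.016]), np.float64(0.0688), 'lever~', np.float64(0.28))
```

Now the last bit to the stop, gently.

Call:
send_rows(
  moves="0.006 -0.003 -0.001 0 1; 0.011 -0.005 -0.003 0 1; 0.011 -0.005 -0.003 0 1",
)

```text
clock: 43.9
tcp_pos: [0.4997, -0.3665, 0.047]
eef_rot: [-2.752, 1.119, 0.044]
ft_force: [0.4, 0.1, 1.0]
opening: 1.004
grip_force: 0.0
```

Call:
send_rows(
  moves="0.003 -0.002 -0.001 0 1; 0.003 -0.002 -0.001 0 1",
)

```text
clock: 44.15
tcp_pos: [0.5022, -0.367, 0.0476]
eef_rot: [-2.751, 1.119, 0.047]
ft_force: [-4.1, -0.2, -0.5]
opening: 1.002
grip_force: 2.1
```

```bash
python3 arc.py -1 .55 .65 .05
```

```text
t 44.15 p [ 0.5022 -0.367   0.0476] F [-4.1 -0.2 -0.5]
0.55 [-0.004  0.003  0.001]
0.6 [ 0.005 -0.002 -0.003]
```

Call:
send_rows(
  moves="0.002 -0.001 -0.001 0 1; 0.002 -0.001 -0.001 0 1",
)

```text
clock: 44.4
tcp_pos: [0.5027, -0.3671, 0.0478]
eef_rot: [-2.751, 1.117, 0.053]
ft_force: [-11.7, 1.1, 0.2]
opening: 1.0
grip_force: 5.7
```

Call:
send_rows(
  moves="0.002 -0.001 -0.001 0 1; 0.002 -0.001 -0.001 0 1",
)

```text
clock: 44.65
tcp_pos: [0.5031, -0.3672, 0.0479]
eef_rot: [-2.751, 1.116, 0.059]
ft_force: [-19.2, 3.7, -1.4]
opening: 0.996
grip_force: 9.5
```

```bash
python3 arc.py -1 .6 .65 .05; python3 - <<'E'
from plan import *
S,W,T=read_camera('side'),read_camera('wrist'),read_camera('top')
im=np.zeros((600,800,3),np.uint8)
im[:400,:640]=W['frame']; im[400:,:267]=cv2.resize(S['frame'][160:235,260:360],(267,200),interpolation=cv2.INTER_CUBIC)
im[400:,270:670]=cv2.resize(T['frame'][140:240,300:500],(400,200),interpolation=cv2.INTER_CUBIC)
cv2.imwrite('pics/v4.png',im[:,:,::-1])
for th in (.2,.4,.5,.6):
    q=[-np.cos(th),-np.sin(th),0]
    print(th,[proj(W,A+M@(np.array(q)*r+[0,0,-.0125])).round(0).tolist() for r in(.14,.18,.22)],[proj(S,A+M@(np.array(q)*r+[0,0,-.0125])).round(0).tolist() for r in(.14,.22)])
E
```

```text
t 44.65 p [ 0.5031 -0.3672  0.0479] F [-19.2   3.7  -1.4]
0.6 [ 0.005 -0.001 -0.002]
0.65 [ 0.014 -0.006 -0.006]
0.2 [[144.0, 397.0], [213.0, 357.0], [273.0, 323.0]] [[315.0, 203.0], [327.0, 207.0]]
0.4 [[115.0, 367.0], [186.0, 318.0], [248.0, 274.0]] [[308.0, 198.0], [317.0, 200.0]]
0.5 [[95.0, 353.0], [165.0, 298.0], [228.0, 249.0]] [[304.0, 196.0], [312.0, 196.0]]
0.6 [[69.0, 340.0], [138.0, 279.0], [201.0, 223.0]] [[301.0, 194.0], [306.0, 193.0]]
```

View pics/v4.png

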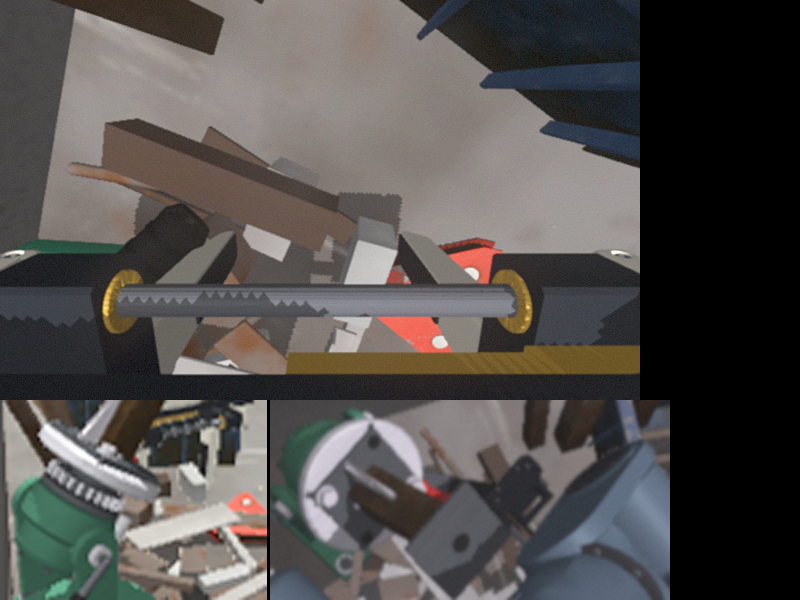

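Call:
send_rows(
  moves="-0.012 0.004 0.002 0 1; -0.022 0.008 0 0 1; -0.022 0.01 -0.04 0 1; -0.022 0.02 -0.09 0 1; -0.022 0.07 -0.12 0 1",
)

```text
clock: 45.42
tcp_pos: [0.4393, -0.4235, 0.163]
eef_rot: [-2.755, 1.116, 0.039]
ft_force: [-0.2, -0.8, -0.4]
opening: 1.001
grip_force: 0.0
```

Call:
send_rows(
  moves="0 0.05 -0.02 0 1; 0 0.1 -0.03 0 1; -0.02 0.15 -0.03 0 1; -0.02 0.15 -0.03 0 1; -0.02 0.15 -0.03 0 1",
)

```text
clock: 46.05
tcp_pos: [0.3187, -0.5198, 0.1695]
eef_rot: [-2.751, 1.12, 0.043]
ft_force: [0.8, 0.5, 0.9]
opening: 0.998
grip_force: 0.0
```

```bash
python3 st.py; python3 ls.py; python3 - <<'E'
from plan import *
# lever (dark grip) check in the side view and bystanders unchanged
S,T=read_camera('side'),read_camera('top'); a,b=cv2.imread('pics/side0.png'),cv2.imread('pics/top0.png')
for n,c,o,boxes in(('side',S,a,{'bottle':(270,335,275,302),'flask':(245,320,302,335)}),('top',T,b,{'bottle':(190,225,185,222),'flask':(215,255,190,242),'magnet':(235,280,412,455)})):
    for k,(y0,y1,x0,x1) in boxes.items():
        d=np.abs(c['frame'][y0:y1,x0:x1,::-1].astype(int)-o[y0:y1,x0:x1]).mean(); print(n,k,'mean diff',d.round(1))
g=S['frame'].astype(int); d=np.argwhere((g.max(2)<45)[185:225,295:350]); print('dark side',d.mean(0)[::-1]+[295,185],len(d))
E
```

```text
46.05 [ 0.3187 -0.5198  0.1695] [-1.145  0.576  1.438  0.109  1.268  1.16 ] force [0.8 0.5 0.9]
[[ 0.717 -0.696  0.037]
 [-0.691 -0.703  0.168]
 [-0.091 -0.147 -0.985]] tilt 0.173
head (np.float64(1.4), 76, np.float64(40.7), [0.0, 0.041])
head (np.float64(1.7), 44, np.float64(42.6), [0.042, 0.011])
foot (np.float64(2.2), 88, np.float64(45.1), [0.01, -0.045])
foot (np.float64(1.4), 63, np.float64(50.8), [0.051, 0.009])
side bottle mean diff 1.3
side flask mean diff 1.8
top bottle mean diff 2.8
top flask mean diff 3.0
top magnet mean diff 29.8
dark side [300. 201.] 1
```

```bash
python3 - <<'E'
from plan import *
T=read_camera('top')
for im in (cv2.imread('pics/top0.png')[:,:,::-1].copy(),T['frame']):
    h=cv2.cvtColor(im,cv2.COLOR_RGB2HSV); m=((h[...,0]<8)|(h[...,0]>172))&(h[...,1]>105); m[:,:408]=0; m[:,460:]=0; m[:230]=0; m[285:]=0
    y,x=np.nonzero(m); print(len(x),x.mean(),y.mean(),x.min(),x.max(),y.min(),y.max())
E
```

```text
801 427.521847690387 254.35205992509364 412 451 237 275
767 427.6232073011734 254.09126466753585 412 451 237 274
```

The magnet has not moved and everything is in place, so I am handing in the job.

```bash
python3 -c "
from rig import job
print(job.close_job())"
```

```text
the job is handed in; nothing more can be done
None
```

The job is handed in at about 46 s: the gusset is within about 2° of the top, and the lever was left at its anticlockwise stop. The catch already bit clockwise, so I didn't throw it. I saw no contact with the post or faceplate, and the bottle, flask and magnet did not move. Two risks remain for the judging: joint 1 read -2.754 to -2.755 against its stated -2.75 limit, because I pushed past the arm's reach to tilt the tool clear of the post, and one swing pressed the lever stop at about 72 N.

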